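Break loose the carburetor clamp bolt with the long leg of a hex key

TASK

Pull the big L-shaped hex key out of its slanting holder, flip it over in the hand so that its short leg points down, and push that short leg right down into the hex socket of the stiff clamp bolt in front of the carburetor. Then use the long leg as the lever to slacken the bolt, anticlockwise seen from above, by a good sixth of a turn (65 degrees or more), and let go, leaving the key standing at rest in the bolt with its short leg still fully down in the socket.

Things in the scene. Friction and masses are not known exactly. Their poses are not given: they have to be found in the camera images.
- key: Dark steel L-shaped hex key, hexagon bar 17 mm across flats, 20 across corners, 420 g. Origin: the corner, where the centre lines of its legs cross. Long leg: 170 mm along its -x. Short leg: along its -z, end 55 mm from the origin. y is square to the L's plane; both legs have flats facing +y and -y. To enter the bolt it must be turned 60 degrees about y: long leg level, short leg straight down.
- key_grip (a point): Point on the centre line of the key's long leg, 60 mm from the corner (corner 60 mm along +x, far end 110 mm along -x), near the centre of mass: a good place to grip, across the flats. Axes as the key's. At the start it is about 115 mm above the bench; the long leg leans 30 degrees from vertical, corner uppermost, and the short leg points outward, 30 degrees below level.
- key_tip (a point): Centre of the end face of the key's short leg, 55 mm along the key's -z from the corner. Axes as the key's.
- holder: Fixed grey key holder: square steel tube, 29 by 27 mm outside, 60 mm long, on a plate 130 by 90 by 10 mm. The tube leans 30 degrees from vertical towards the holder's +x; its mouth is about 70 mm up. Origin: on the bench under the tube's foot. The key stands in it, 56 mm deep, held by gravity alone with about 2 mm of play, and is drawn out along the tube, up and towards +x.
- socket_mouth (a point): Centre of the rim of the hex socket in the upright clamp bolt; six-sided steel head about 28 mm across, rim 82 mm above the bench. A funnel 5 mm deep narrows from 24 to 18 mm across flats; then the hex socket, 18 mm across flats. Two opposite corners of the socket lie along this point's x axis (it turns with the bolt), so the key's long leg may point along -x or any multiple of 60 degrees from it.
- socket_floor (a point): Where the axis of the bolt meets the socket's floor, 25 mm below the rim (the short leg's end rests here when fully in, and the long leg's centre line is then 55 mm above this point). Axes as socket_mouth; z up. The key has about 6 degrees of turning play in the socket either way.
- bolt (a joint): Angle of the clamp bolt in rad: 0 = tight (starting value, a hard stop), grows anticlockwise seen from above as the bolt is slackened, up to 2.2. Stiff: it takes about 0.55 N m to turn (9 N at 60 mm from the axis, 4 N at 140 mm), and it stays where it is left. It does not rise.
- clamp: Fixed clamp with a dark steel base 200 by 100 by 12 mm. Origin: on the bench under the bolt's axis. The aluminium carburetor it holds, 98 mm high and 100 mm wide, stands 79 to 132 mm along its +x from the bolt, on the side away from the robot; a steel strap joins them. With the bolt tight the socket's x axis is the clamp's. On the bench between bolt and robot only small things lie, under 40 mm high.
Mind the look-alikes: they are no part of the job. There is more than one size of the key; the job needs the middle-sized.

How it is judged:
On the way, in this order (a step that is already met when the one before it is completed fails the run):
1. the key's short leg is fully down in the bolt's socket, the bolt not yet slackened (z of key_tip in the frame of socket_mouth below -0.018 m and horizontal distance between key_tip and socket_mouth below 0.005 m and angle between key_tip's own z axis and vertical below 0.25 rad and value of joint bolt below 0.4 rad), for 0.1 s.
2. the bolt has been slackened by a sixth of a turn with the short leg in the socket (value of joint bolt above 1.05 rad and z of key_tip in the frame of socket_mouth below -0.018 m and horizontal distance between key_tip and socket_mouth below 0.005 m), for 0.1 s.
At the end, for the whole second after the job is handed in: The bolt stands slackened by at least 1.05 rad (60 degrees), and the released key rests in it with its short leg's end at least 18 mm below the socket's rim, within 5 mm of the axis, and upright within 0.25 rad (all of step 2 and angle between key_tip's own z axis and vertical below 0.25 rad and linear speed of key below 0.02 m/s and velocity of joint bolt below 0.05 rad/s); the robot touches nothing.
It also fails if it takes over 54 s, if anything falls off the work surface, if the arm or the gripper's body presses on something with over 40 N, if the wrist force passes 120 N, or if a joint passes its speed limit or range.

ROBOT

A 7-joint arm with a two-finger parallel gripper is mounted at the origin on the work surface. World frame = base frame: x ahead of the robot, y to its left, z up, the work surface at z = 0. Lengths are in m, angles in rad, forces in N, time in s.
With the tool pointing down it reaches from about 0.425 to 0.875 m from the base axis. Payload 4.7 kg.
Tool frame: the origin (TCP) lies at the very end of the fingers, on their centre line; the grasp point (between the pads) lies robot.grip_depth behind it (robot.grip_depth is the distance from the TCP to the grasp point, in m); x points along the fingers, z is the direction in which the jaws open and shut, and the axes are right-handed (so a half turn about x gives the same grasp; the last joint's range is limited). The gripper opens to 87 mm and grips with 3 to 60 N. Pads are 19 mm wide; open, the fingers measure 117 mm over their backs; the gripper's body (75 mm by 190 mm) begins 51 mm behind the grasp point.
Start: joints at [-1.162, 0.321, -0.07, 1.45, 0.023, 1.371, -0.057], TCP at [0.25, 0.6, 0.223] pointing down, gripper open.
Joint ranges: [-2.86, 2.86], [-0.3, 2.09], [-1.38, 1.24], [0.06, 2.45], [-1.56, 4.7], [0.09, 2.05], [-2.69, 2.69]. Speed limits (rad/s): [2.57, 2.57, 3.14, 3.14, 3.14, 3.14, 3.14].

INTERFACE

Orientations are given as a 3x3 rotation matrix whose columns are the frame's x, y, z axes.
In Python, from rig import robot gives the robot as it stands.
- The arm moves only by the tool move_arm, never from a script. Its argument "increments" is a list that holds one entry, the list of rows, each a list of 7 numbers: the shift along the tool's x, y, z in m, then the turn, a rotation vector about the tool's x, y, z in rad, then the closure, from -1 (fully open) to 1 (shut), so that 0 is half open. A call has 1 to 8 rows; each row shifts and turns the commanded pose from where the row before left it, along the tool's axes as they then stand; what a row does not reach is not made up. A row lasts 1/12 s, in which the tool goes at most 41.7 mm and 7.16 degrees, less where a joint would pass 70% of its speed; a pose out of reach is approached as far as the arm can. A call with a gripper value outside its range is refused whole. The fingers move at their own pace and stop on an object; "force" is the grip in N (left out, the last holds). Time passes only in rows, so rows that do not move let the fingers close. It gives the time, the measured TCP pose, the force and the opening at its end, in the units of the state.
- robot.get_state(): the state, without advancing time (a new reading comes with each control period).
- robot.camera(name): name is "scene" or "top" or "wrist"; returns the picture (384x512x3 uint8, blue, green, red); there is no depth.
- robot.camera_model(name): a dict with "fx", "fy", "cx", "cy" (pixels), "R" (3x3) and "t" (3): a world point X has camera coordinates R X + t; the wrist camera has in their place "T_tool_cam" (4x4, takes a point from camera to tool coordinates, whose origin is the TCP and whose axes are the tool frame's). Camera axes: x right, y down, z forward; pixel columns grow to the right and rows downward; lengths in m; the calibration is good to about 2 mm. A picture is of the moment at which its call begins: read the wrist's pose just before it. camera_model takes no time and is no camera call.
- robot.close_job(): hands the job in, once; it reports no verdict.
Trained networks look in the newest picture that a camera, given by its name, has taken for a name from the list of things; names that differ only in an ending like _2 or _b are one class to them, and where a whole thing is asked for, a point or a joint stands for the part that bears it (a point fixed in the world has none). Each returns a list of dicts, best first, with "confidence" (0 to 1); they miss things now and then, are a little off and sometimes report something else, mostly with a low value. They report only what shows in the picture. A call takes as long as a camera call. They do not tell look-alikes from the thing itself.
- robot.cut_out(camera, name): "region" (384x512 bool, what is visible of it) and "uv" ([column, row] in pixels, amid what is visible of it).
- robot.spot_point(camera, name): "uv" ([column, row] in pixels: a listed point, or the origin of a listed thing).
The state is a dict: "t": time; "joint_positions": joint angles; "qvel": joint speeds; "joint_torque": joint torques, N m; "eef_pos": TCP position; "eef_rot": TCP orientation; "wrist_force": force on the tool from outside, world axes, zero at the start; "ft_torque": the same for the moment, N m; "gripper_width": finger opening in m.
Only numpy, scipy, OpenCV 4.12 (cv2) and the standard library are available. Lean on these libraries where they do the work, as an engineer would, in place of code of your own. Each camera call takes 0.05 s, during which the arm holds its last target.

## Working session

There is one attempt and no reset: what is moved stays moved. The work goes in short steps, Python scripts to look and compute and a tool call to move; the robot and the scene stay as the last step left them, time stands still between calls to the robot, and variables do not carry over. Pictures are saved under pics/ and viewed, and the job is handed in when it is done.

Besides the shell and the picture viewer there is one more tool, called after "Emit:" as name([rows], argument=value, ...), one row to a line, values as JSON. move_arm: Moves the arm, as the interface text tells. Its arguments: {"type":"object","properties":{"increments":{"type":"array"},"force":{"type":"number"}},"required":["increments"]}

```bash
ls; mkdir -p pics; python3 - <<'E'
from rig import robot
import cv2,numpy as np
np.set_printoptions(precision=4,suppress=True)
s=robot.get_state();print(s);print(robot.grip_depth)
for c in ["scene","top","wrist"]:
    im=robot.camera(c);cv2.imwrite(f"pics/{c}0.png",im)
    m=robot.camera_model(c);print(c,m)
    for n in ["key","holder","clamp"]:
        print(n,[(round(d['confidence'],2),np.round(d['uv'])) for d in robot.cut_out(c,n)])
    for n in ["key","key_grip","key_tip","holder","socket_mouth","clamp"]:
        print(n,[(round(d['confidence'],2),np.round(d['uv'],1)) for d in robot.spot_point(c,n)])
print(robot.get_state()['t'])
E
```

```text
pics
{'t': 0.0, 'joint_positions': array([-1.1619,  0.3218, -0.0701,  1.4517,  0.0226,  1.3708, -0.0569]), 'qvel': array([ 0.001 ,  0.0002,  0.0002,  0.0017,  0.0003, -0.0004, -0.0003]), 'joint_torque': array([  0.0003, -49.1287,  -0.4035, -31.2523,  -0.0638,   0.0437,
         0.0002]), 'eef_pos': array([0.2498, 0.5995, 0.2215]), 'eef_rot': array([[-0.0006, -0.9231,  0.3846],
       [-0.0018,  0.3846,  0.9231],
       [-1.    , -0.0001, -0.0019]]), 'wrist_force': array([-0.3566, -0.3777,  0.4569]), 'ft_torque': array([ 0.0272, -0.0439,  0.0382]), 'gripper_width': 0.08722420139626717}
0.0187
scene {'fx': 386.0086966214962, 'fy': 386.0086966214962, 'cx': 256.17337764965845, 'cy': 188.9448553677073, 'R': array([[ 0.869 ,  0.4943,  0.0227],
       [ 0.2959, -0.4824, -0.8245],
       [-0.3966,  0.7232, -0.5654]]), 't': array([-0.4024, -0.0366,  1.2598])}
key [(0.85, array([337., 170.])), (0.82, array([324., 244.])), (0.73, array([249., 164.]))]
holder [(0.83, array([315., 195.]))]
clamp [(0.9, array([284., 273.]))]
key [(0.9, array([220.3, 163.7])), (0.81, array([344.7, 155.1])), (0.73, 
[... 1018 characters left out ...]
array([189.9, 144. ]))]
key_tip [(0.7, array([232. , 132.7])), (0.66, array([153.7, 303.8])), (0.61, array([187.9, 111.7]))]
holder [(0.79, array([192.1, 176.6]))]
socket_mouth [(0.58, array([309.9, 159.2]))]
clamp [(0.9, array([307.5, 162.9]))]
wrist {'fx': 295.6072657239681, 'fy': 295.6072657239681, 'cx': 260.3124721844264, 'cy': 189.03217270213077, 'T_tool_cam': array([[-0.0001, -0.3054,  0.9522, -0.1618],
       [ 0.0003, -0.9522, -0.3054,  0.0861],
       [ 1.    ,  0.0003,  0.0002, -0.0012],
       [ 0.    ,  0.    ,  0.    ,  1.    ]])}
key [(0.87, array([ 15., 211.]))]
holder []
clamp []
key []
key_grip []
key_tip [(0.84, array([ 24.1, 193.3]))]
holder []
socket_mouth []
clamp []
1.5
```

View pics/scene0.png

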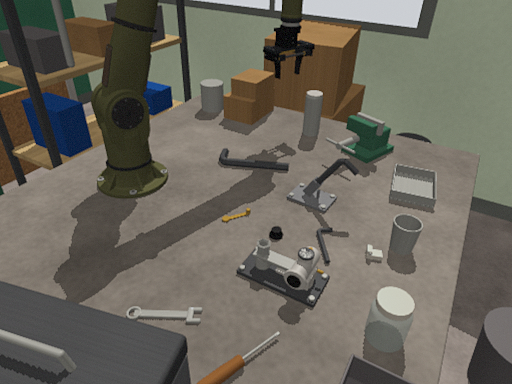

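View pics/top0.png

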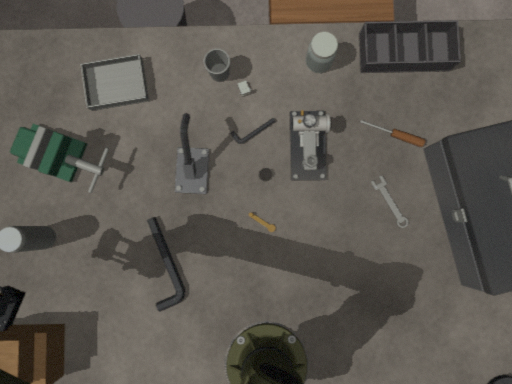

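```bash
python3 - <<'E'
import cv2
a=cv2.imread('pics/scene0.png');cv2.imwrite('pics/crop1.png',cv2.resize(a[130:290,210:410],None,fx=3.8,fy=3.7,interpolation=2))
a=cv2.imread('pics/top0.png');cv2.imwrite('pics/crop2.png',cv2.resize(a[80:220,140:340],None,fx=4,fy=4,interpolation=2))
E
```

```text
(no output)
```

View pics/crop1.png

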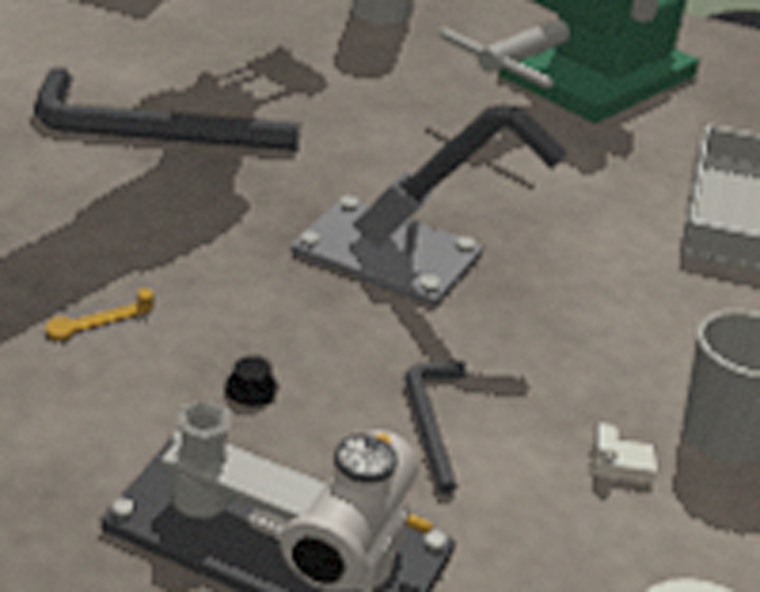

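View pics/crop2.png

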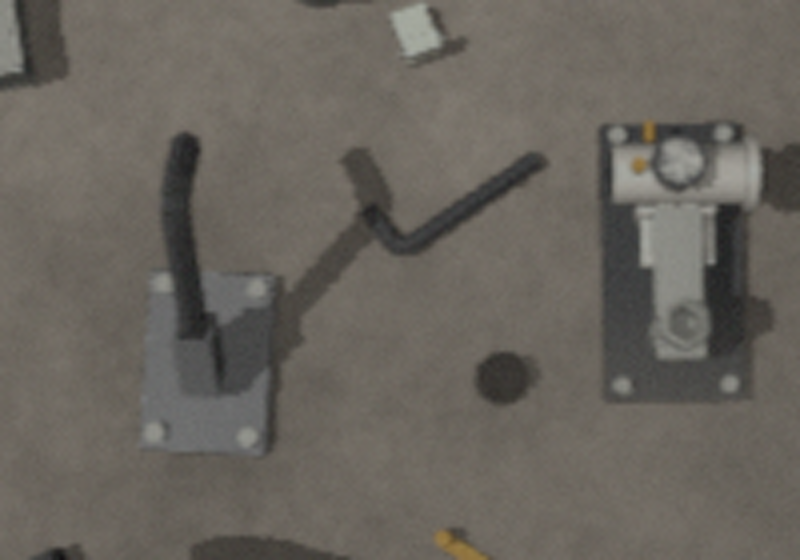

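The scene shows three L-keys, given here by their pixels in the top view:
- The big one lies flat at (168,271).
- The thin small one lies flat at (249,137).
- The middle one stands in the grey holder at (184,140).

The one in the holder fits the description: it is in the slanted tube, corner uppermost, short leg pointing outward. The enlarged crops confirm it. Next I triangulate.

```bash
cat > h.py <<'E'
import numpy as np,cv2
from rig import robot
from scipy.optimize import least_squares
np.set_printoptions(precision=4,suppress=True)
M={c:robot.camera_model(c) for c in("scene","top")}
def proj(m,X):
    X=np.atleast_2d(X);c=X@m["R"].T+m["t"]
    return np.c_[m["fx"]*c[:,0]/c[:,2]+m["cx"],m["fy"]*c[:,1]/c[:,2]+m["cy"]]
def tri(obs):
    f=lambda X:np.concatenate([(proj(m,X)[0]-uv) for m,uv in obs])
    r=least_squares(f,[0.5,0,0.1]);return r.x,r.fun
def onplane(m,uv,z):
    d=m["R"].T@np.array([(uv[0]-m["cx"])/m["fx"],(uv[1]-m["cy"])/m["fy"],1]);o=-m["R"].T@m["t"]
    return o+d*(z-o[2])/d[2]
E
python3 - <<'E'
from h import *
T,S=M["top"],M["scene"]
P={"corner":([344.7,155.1],[183.7,130.6]),"tip":([358.4,173.6],[187.9,111.7]),"grip":([327.5,172.9],[189.9,144]),
"holder":([308.5,194.5],[192.1,176.6]),"mouth":([264.4,244.5],[309.9,159.2]),"clamp":([258.9,264.3],[307.5,162.9])}
for n,(a,b) in P.items():
    x,f=tri([(S,np.array(a)),(T,np.array(b))]);print(n,x,f)
print(onplane(T,[309.9,159.2],.082),onplane(S,[264.4,244.5],.082))
print(onplane(T,[307.5,162.9],0),onplane(S,[258.9,264.3],0))
print(onplane(T,[192.1,176.6],0),onplane(S,[308.5,194.5],0))
# clamp plate corners from top image & holder plate corners
def up(u,v): return [140+u/4,80+v/4]
for n,pts,z in [("clamp base",[(600,403),(750,403),(748,125),(602,125)],.012),("holder plate",[(140,450),(268,456),(283,275),(152,270)],.01)]:
    for p in pts: print(n,onplane(T,up(*p),z))
E
```

```text
corner [0.621  0.1939 0.1762] [-1.699   0.2815 -0.6413 -1.4186]
tip [0.6741 0.1878 0.1386] [ 0.4955 -0.0906  0.188   0.4378]
grip [0.5924 0.1858 0.1155] [ 1.6759 -0.2407  0.6765  1.4027]
holder [0.5282 0.2023 0.0053] [-1.6268  0.1803 -0.7069 -1.3362]
mouth [ 0.5567 -0.1284  0.0726] [ 0.1224 -0.0065  0.074   0.1198]
clamp [ 0.5512 -0.1323  0.0084] [ 1.9529 -0.0924  1.2118  1.9348]
[ 0.5556 -0.1271  0.082 ] [ 0.5611 -0.1377  0.082 ]
[ 0.5581 -0.13    0.    ] [ 0.5434 -0.1277  0.    ]
[0.525  0.2012 0.    ] [0.5296 0.2131 0.    ]
clamp base [ 0.5063 -0.0777  0.012 ]
clamp base [ 0.5043 -0.1837  0.012 ]
clamp base [ 0.7046 -0.1888  0.012 ]
clamp base [ 0.7067 -0.0842  0.012 ]
holder plate [0.4794 0.2482 0.01  ]
holder plate [0.4734 0.1577 0.01  ]
holder plate [0.6027 0.1459 0.01  ]
holder plate [0.6082 0.2394 0.01  ]
```

```bash
cat >> h.py <<'E'
from scipy.spatial.transform import Rotation as Ro
from scipy.optimize import minimize
def hexpts(a,b,u,v,rc=.0098):
    # flats normal to v -> corners at 0,60.. from u
    P=[]
    for e in(a,b):
        for k in range(6):
            t=k*np.pi/3;P.append(e+rc*(np.cos(t)*u+np.sin(t)*v))
    return np.array(P)
def keyparts(C,Rk,lo=0.0,hi=.170):
    x,y,z=Rk.T
    return [hexpts(C-lo*x+0*x,C-hi*x,z,y),hexpts(C+.008*z*0,C-.055*z,x,y)]
def sil(m,parts,sc=4,shape=(384,512)):
    im=np.zeros((shape[0]*sc,shape[1]*sc),np.uint8)
    for P in parts:
        uv=(proj(m,P)+.5)*sc-.5
        h=cv2.convexHull(np.round(uv).astype(np.int32));cv2.fillConvexPoly(im,h,255)
    return cv2.resize(im,(shape[1],shape[0]),interpolation=cv2.INTER_AREA)/255.
def Rk0(yaw,lean=np.pi/6,roll=0):
    h=np.array([np.cos(yaw),np.sin(yaw),0]);u=np.array([0,0,1.]);l=np.cross(u,h)
    x=np.sin(lean)*h+np.cos(lean)*u;z=-np.cos(lean)*h+np.sin(lean)*u
    R=np.c_[x,l,z];return R@Ro.from_euler('x',roll).as_matrix()
E
python3 - <<'E'
from h import *
mk={}
for c,near in (("scene",[337,170]),("top",[182,141])):
    robot.camera(c)
    d=min(robot.cut_out(c,"key"),key=lambda d:np.linalg.norm(np.array(d["uv"])-near));mk[c]=d["region"];print(d["confidence"],d["uv"],d["region"].sum())
    im=cv2.imread(f"pics/{c}0.png");im[mk[c],2]=255;cv2.imwrite(f"pics/m_{c}.png",im)
np.savez("mk.npz",**mk)
def cost(p,full=0):
    R=Rk0(p[3],np.pi/6+p[4],p[5]);C=np.array(p[:3]);out=0;r=[]
    for c in mk:
        s=sil(M[c],keyparts(C,R,hi=.114));r.append(np.abs(s-mk[c]).sum()/mk[c].sum())
    return r if full else sum(r)+ (p[4]/.05)**2*.02+(p[5]/.05)**2*.02
best=None
for y0 in(-.08,0,-.15):
    p0=[.622,.192,.167,y0,0,0]
    S=np.array([p0]+[np.add(p0,d) for d in np.diag([.01,.01,.01,.1,.05,.05])])
    r=minimize(cost,p0,method="Nelder-Mead",options=dict(initial_simplex=S,maxiter=500))
    print(r.fun,r.x,cost(r.x,1))
    if best is None or r.fun<best.fun:best=r
R=Rk0(best.x[3],np.pi/6+best.x[4],best.x[5]);C=best.x[:3]
print("grip",C-.06*R[:,0],"tip",C-.055*R[:,2])
for c in mk:
    s=sil(M[c],keyparts(C,R,hi=.114));im=cv2.imread(f"pics/{c}0.png")
    k=cv2.findContours((s>.5).astype(np.uint8),0,1)[0];cv2.drawContours(im,k,-1,(0,0,255),1)
    u,v=(337,170) if c=="scene" else (182,141)
    cv2.imwrite(f"pics/fit_{c}.png",cv2.resize(im[v-45:v+55,u-50:u+50],None,fx=5,fy=5))
E
cd pics; python3 -c "
import cv2,numpy as np
cv2.imwrite('fit.png',cv2.resize(np.hstack([cv2.imread('fit_scene.png'),cv2.imread('fit_top.png')]),(800,400)))"
```

```text
0.72 [337.8, 165.0] 389
0.92 [185.4, 139.2] 366
0.24875512660538832 [ 0.6197  0.1977  0.1636 -0.0736  0.0342  0.0183] [np.float64(0.13260749029688998), np.float64(0.10413586199507126)]
0.24680623500344792 [ 0.6201  0.1978  0.1634 -0.0732  0.0374  0.0113] [np.float64(0.1266797721659358), np.float64(0.10788599592842602)]
0.2558804067237268 [ 0.6186  0.1975  0.1645 -0.0897  0.0169  0.0225] [np.float64(0.14452341347850195), np.float64(0.10502517947069538)]
grip [0.5882 0.2001 0.1126] tip [0.6665 0.195  0.1341]
```

View pics/fit.png

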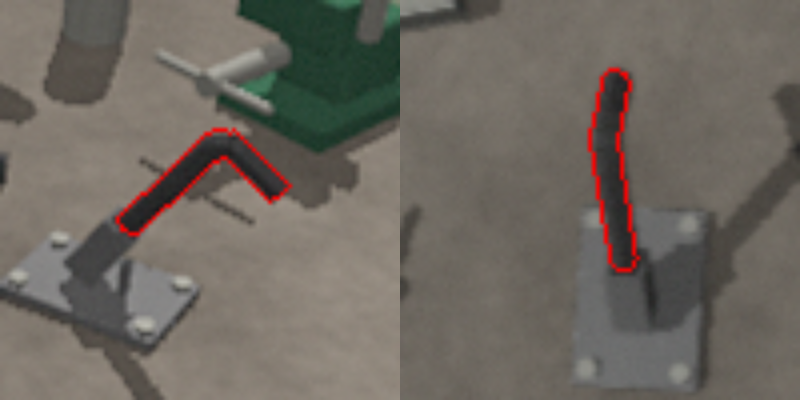

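The red contours fit the key in both views. The grip point comes out at about (0.588, 0.200, 0.113), which matches the stated 115 mm height. I'll plan the pre-grasp now.

```bash
cat >> h.py <<'E'
def Rtool(yaw,below=np.pi/6):
    h=np.array([np.cos(yaw),np.sin(yaw),0]);u=np.array([0,0,1.]);l=np.cross(u,h)
    x=np.cos(below)*h-np.sin(below)*u
    return np.c_[x,np.cross(l,x),l]
def plan(p0,R0,p1,R1,n=None,vmax=.035,wmax=np.deg2rad(6.8)):
    w=Ro.from_matrix(R0.T@R1).as_rotvec();d=p1-p0
    n=n or int(np.ceil(max(np.linalg.norm(d)/vmax,np.linalg.norm(w)/wmax)))
    R=R0.copy();p=p0.copy();out=[]
    for i in range(n):
        out.append(np.r_[R.T@d/n,w/n]);R=R@Ro.from_rotvec(w/n).as_matrix()
    print("n",n)
    for o in out: print("[%.4f,%.4f,%.4f,%.3f,%.3f,%.3f]"%tuple(o))
    return out
def st():
    s=robot.get_state();print("t",s["t"],"p",s["eef_pos"],"q",s["joint_positions"],"F",s["wrist_force"],"w",s["gripper_width"]);return s
E
python3 - <<'E'
from h import *
s=st();g=np.array([.588,.2,.113])
R1=Rtool(-.077);p1=g+R1[:,0]*(.0187-.12)
print(p1,R1)
via=np.array([.36,.35,.25])
plan(s["eef_pos"],s["eef_rot"],via,Rtool(-.077,np.pi/3))
plan(via,Rtool(-.077,np.pi/3),p1,R1)
E
```

```text
t 1.7 p [0.25   0.6    0.2226] q [-1.1619  0.321  -0.0701  1.4505  0.0226  1.3708 -0.0569] F [-0.0702 -0.3505 -0.7627] w 0.08713786583103485
[0.5005 0.2067 0.1636] [[ 0.8635 -0.4985  0.0769]
 [-0.0666  0.0385  0.997 ]
 [-0.5    -0.866  -0.    ]]
n 8
[-0.0034,-0.0247,-0.0236,-0.039,-0.010,-0.065]
[-0.0021,-0.0240,-0.0245,-0.039,-0.010,-0.065]
[-0.0008,-0.0231,-0.0254,-0.039,-0.010,-0.065]
[0.0004,-0.0221,-0.0262,-0.039,-0.010,-0.065]
[0.0015,-0.0210,-0.0271,-0.039,-0.010,-0.065]
[0.0025,-0.0198,-0.0279,-0.039,-0.010,-0.065]
[0.0035,-0.0185,-0.0287,-0.039,-0.010,-0.065]
[0.0043,-0.0171,-0.0294,-0.039,-0.010,-0.065]
n 7
[0.0215,-0.0125,-0.0189,-0.000,-0.000,-0.075]
[0.0224,-0.0109,-0.0189,-0.000,-0.000,-0.075]
[0.0231,-0.0092,-0.0189,-0.000,-0.000,-0.075]
[0.0237,-0.0074,-0.0189,-0.000,-0.000,-0.075]
[0.0242,-0.0056,-0.0189,-0.000,-0.000,-0.075]
[0.0246,-0.0038,-0.0189,-0.000,-0.000,-0.075]
[0.0248,-0.0020,-0.0189,-0.000,-0.000,-0.075]
```

Emit:
move_arm([
  [[-0.0034,-0.0247,-0.0236,-0.039,-0.01,-0.065,-1],[-0.002,-0.024,-0.0245,-0.039,-0.01,-0.065,-1],[-0.001,-0.023,-0.0254,-0.039,-0.01,-0.065,-1],[0.0004,-0.022,-0.0262,-0.039,-0.01,-0.065,-1],[0.0015,-0.021,-0.027,-0.039,-0.01,-0.065,-1],[0.0025,-0.02,-0.028,-0.039,-0.01,-0.065,-1],[0.0035,-0.0185,-0.0287,-0.039,-0.01,-0.065,-1],[0.0043,-0.017,-0.0294,-0.039,-0.01,-0.065,-1]],
])

```text
t: 2.37
eef_pos: [0.3605, 0.349, 0.2509]
eef_rot: [[0.502, -0.862, 0.074], [-0.04, 0.062, 0.997], [-0.864, -0.503, -0.003]]
wrist_force: [0.8, -0.2, 0.4]
gripper_width: 0.0869
```

```bash
python3 - <<'E'
from h import *
s=st();print(s["eef_rot"]);g=np.array([.588,.2,.113])
R1=Rtool(-.077);p1=g+R1[:,0]*(.0187-.12)
plan(s["eef_pos"],s["eef_rot"],p1,R1)
E
```

```text
t 2.3667 p [0.3605 0.349  0.2509] q [-1.1371 -0.1939 -0.0437  2.0393  0.5361  1.1769  0.1368] F [ 0.7601 -0.2078  0.4421] w 0.0868619609400534
[[ 0.5015 -0.862   0.074 ]
 [-0.0401  0.0623  0.9973]
 [-0.8642 -0.5031 -0.0033]]
n 7
[0.0216,-0.0122,-0.0187,0.001,-0.000,-0.074]
[0.0225,-0.0106,-0.0187,0.001,-0.000,-0.074]
[0.0232,-0.0089,-0.0187,0.001,-0.000,-0.074]
[0.0238,-0.0072,-0.0187,0.001,-0.000,-0.074]
[0.0243,-0.0054,-0.0187,0.001,-0.000,-0.074]
[0.0246,-0.0036,-0.0187,0.001,-0.000,-0.074]
[0.0248,-0.0018,-0.0187,0.001,-0.000,-0.074]
```

Emit:
move_arm([
  [[0.0216,-0.0122,-0.0187,0.001,0,-0.074,-1],[0.0225,-0.0106,-0.0187,0.001,0,-0.074,-1],[0.0232,-0.009,-0.0187,0.001,0,-0.074,-1],[0.0238,-0.0072,-0.0187,0.001,0,-0.074,-1],[0.0243,-0.0054,-0.0187,0.001,0,-0.074,-1],[0.0246,-0.0036,-0.0187,0.001,0,-0.074,-1],[0.0248,-0.0018,-0.0187,0.001,0,-0.074,-1]],
])

```text
t: 2.95
eef_pos: [0.4863, 0.2263, 0.1832]
eef_rot: [[0.833, -0.546, 0.085], [-0.059, 0.066, 0.996], [-0.55, -0.835, 0.023]]
wrist_force: [-0.5, 0.8, 0.2]
gripper_width: 0.0867
```

```bash
cat >> h.py <<'E'
def wristcam(s):
    m=dict(robot.camera_model("wrist"));T=np.eye(4);T[:3,:3]=s["eef_rot"];T[:3,3]=s["eef_pos"]
    W=np.linalg.inv(T@m["T_tool_cam"]);m["R"]=W[:3,:3];m["t"]=W[:3,3];return m
E
python3 - <<'E'
from h import *
s=st();print(s["eef_rot"])
im=robot.camera("wrist")
C=np.array([.6199,.1977,.1635]);R=Rk0(-.074,np.pi/6+.025,.015)
for n in ["key","key_grip","key_tip"]: print(n,[(round(d['confidence'],2),np.round(d['uv'],1)) for d in robot.spot_point("wrist",n)])
m=wristcam(s);print(proj(m,np.array([C,C-.06*R[:,0],C-.055*R[:,2]])))
r=robot.cut_out("wrist","key");print([(d["confidence"],d["uv"],d["region"].sum()) for d in r])
np.savez("wr.npz",region=r[0]["region"] if r else 0)
k=cv2.findContours((sil(m,keyparts(C,R,hi=.114))>.5).astype(np.uint8),0,1)[0];im=im.copy();cv2.imwrite("pics/w1raw.png",im);cv2.drawContours(im,k,-1,(0,0,255),1)
cv2.imwrite("pics/w1.png",im);cv2.imwrite("pics/s1.png",robot.camera("scene"))
E
```

```text
t 2.95 p [0.4863 0.2263 0.1832] q [-0.817  -0.1986 -0.1998  2.4468  1.2949  0.8392 -0.4624] F [-0.5309  0.8332  0.2314] w 0.08674927694436918
[[ 0.8333 -0.5462  0.0853]
 [-0.0588  0.0658  0.9961]
 [-0.5497 -0.835   0.0227]]
key [(0.86, array([136.9, 111.1])), (0.79, array([242.2, 235.6]))]
key_grip [(0.97, array([120.7, 121.3])), (0.69, array([239.4, 182.5]))]
key_tip [(0.87, array([164.2, 121.6])), (0.83, array([244.6, 216.5])), (0.67, array([232.7,  42. ]))]
[[244.5019 235.2375]
 [242.1516 181.1281]
 [247.3073 216.6304]]
[(0.68, [24.2, 153.6], np.int64(4438)), (0.63, [127.9, 123.1], np.int64(847))]
```

View pics/w1.png

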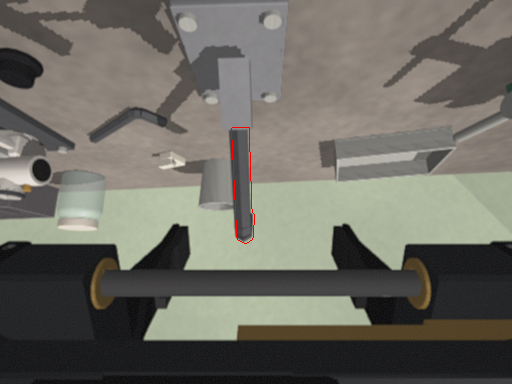

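View pics/s1.png

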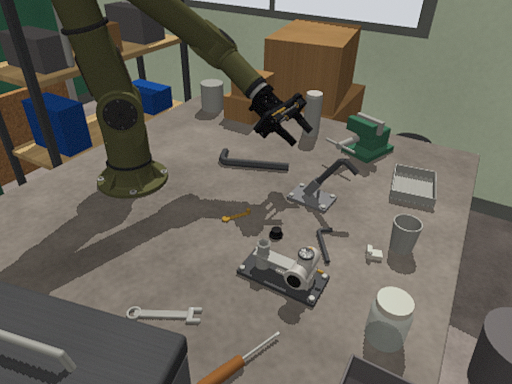

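```bash
python3 - <<'E'
from h import *
s=st();g=np.array([.588,.199,.113])
R1=Rtool(-.076,np.pi/6);p1=g+R1[:,0]*(.0187)
p2=p1-.06*R1[:,0]
plan(s["eef_pos"],s["eef_rot"],p2,R1,n=4)
plan(p2,R1,p1,R1,n=4)
E
```

```text
t 3.25 p [0.4831 0.228  0.1826] q [-0.8182 -0.2018 -0.2064  2.4484  1.2865  0.8406 -0.4549] F [-0.4866 -0.0902  0.171 ] w 0.08697510054799841
n 4
[0.0215,0.0003,-0.0054,-0.005,0.002,-0.015]
[0.0215,0.0007,-0.0054,-0.005,0.002,-0.015]
[0.0215,0.0010,-0.0053,-0.005,0.002,-0.015]
[0.0215,0.0014,-0.0053,-0.005,0.002,-0.015]
n 4
[0.0150,-0.0000,-0.0000,0.000,0.000,0.000]
[0.0150,-0.0000,-0.0000,0.000,0.000,0.000]
[0.0150,-0.0000,-0.0000,0.000,0.000,0.000]
[0.0150,-0.0000,-0.0000,0.000,0.000,0.000]
```

Emit:
move_arm([
  [[0.0215,0.0003,-0.0054,-0.005,0.002,-0.015,-1],[0.0215,0.0007,-0.0054,-0.005,0.002,-0.015,-1],[0.0215,0.001,-0.0053,-0.005,0.002,-0.015,-1],[0.0215,0.0014,-0.0053,-0.005,0.002,-0.015,-1]],
])

```text
t: 3.58
eef_pos: [0.5456, 0.2061, 0.1406]
eef_rot: [[0.863, -0.5, 0.074], [-0.064, 0.037, 0.997], [-0.501, -0.865, 0.0]]
wrist_force: [0.7, -0.9, 0.2]
gripper_width: 0.0869
```

```bash
python3 - <<'E'
from h import *
s=st();print(s["eef_rot"]);g=np.array([.588,.199,.113])
R1=Rtool(-.076,np.pi/6);p1=g+R1[:,0]*(.0187)
plan(s["eef_pos"],s["eef_rot"],p1,R1,n=5)
E
```

```text
t 3.5833 p [0.5456 0.2061 0.1406] q [-0.4316 -0.0058 -0.4342  2.4456  1.6644  0.7759 -0.7348] F [ 0.6501 -0.8998  0.228 ] w 0.08694470711460618
[[ 0.8628 -0.5     0.0739]
 [-0.0638  0.0373  0.9973]
 [-0.5014 -0.8652  0.0003]]
n 5
[0.0139,0.0005,-0.0008,0.000,0.000,-0.000]
[0.0139,0.0005,-0.0008,0.000,0.000,-0.000]
[0.0139,0.0005,-0.0008,0.000,0.000,-0.000]
[0.0139,0.0005,-0.0008,0.000,0.000,-0.000]
[0.0139,0.0005,-0.0008,0.000,0.000,-0.000]
```

Emit:
move_arm([
  [[0.014,0.0005,-0.0008,0,0,0,-1],[0.014,0.0005,-0.0008,0,0,0,-1],[0.014,0.0005,-0.0008,0,0,0,-1],[0.014,0.0005,-0.0008,0,0,0,-1],[0.014,0.0005,-0.0008,0,0,0,-1]],
])

```text
t: 4.0
eef_pos: [0.6042, 0.1972, 0.1024]
eef_rot: [[0.862, -0.502, 0.075], [-0.065, 0.036, 0.997], [-0.503, -0.864, -0.001]]
wrist_force: [0.3, 0.3, -0.1]
gripper_width: 0.087
```

```bash
python3 - <<'E'
from h import *
s=st();print(s["eef_rot"])
im=robot.camera("wrist");cv2.imwrite("pics/w2.png",im)
b=robot.camera("scene");cv2.imwrite("pics/s2.png",cv2.resize(b[60:260,190:440],None,fx=3,fy=3))
g=np.array([.588,.199,.113]);print((g-s["eef_pos"])@s["eef_rot"])
E
```

```text
t 4.0 p [0.6042 0.1972 0.1024] q [-0.3807  0.1726 -0.3577  2.3774  1.9063  0.766  -0.8735] F [ 0.2579  0.3362 -0.0681] w 0.08697730246055299
[[ 0.8618 -0.5017  0.0747]
 [-0.0653  0.0363  0.9972]
 [-0.503  -0.8643 -0.0015]]
[-0.0194 -0.0009  0.0005]
```

View pics/w2.png

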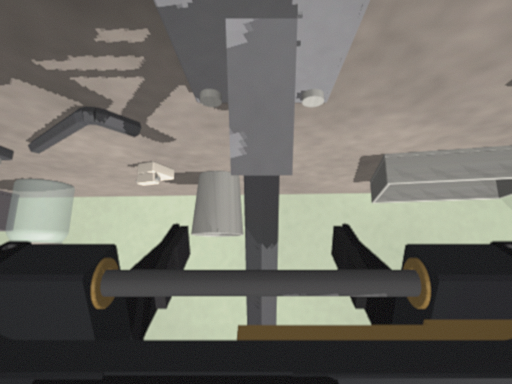

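View pics/s2.png

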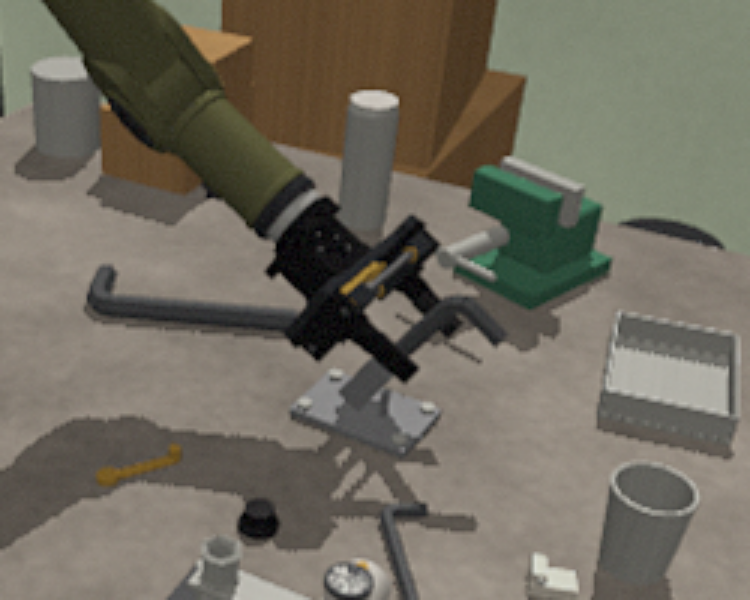

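The key sits centred between the open fingers: column about 261 in the wrist view, with the pads at columns 185 and 335. I'll close the gripper.

Emit:
move_arm([
  [[0,0,0,0,0,0,1],[0,0,0,0,0,0,1],[0,0,0,0,0,0,1],[0,0,0,0,0,0,1],[0,0,0,0,0,0,1],[0,0,0,0,0,0,1],[0,0,0,0,0,0,1],[0,0,0,0,0,0,1]],
], force=55)

```text
t: 4.77
eef_pos: [0.6045, 0.1949, 0.1031]
eef_rot: [[0.862, -0.501, 0.079], [-0.068, 0.039, 0.997], [-0.503, -0.864, -0.001]]
wrist_force: [1.0, -0.2, 0.7]
gripper_width: 0.0419
```

```bash
python3 - <<'E'
from h import *
s=st();print(s["eef_rot"],s["ft_torque"])
d=Rk0(-.075)[:,0];print("lift dir in tool",d@s["eef_rot"])
E
```

```text
t 4.7667 p [0.6045 0.1949 0.1031] q [-0.374   0.1705 -0.3615  2.3781  1.9045  0.766  -0.8727] F [ 0.9836 -0.1798  0.7465] w 0.0419303599353831
[[ 0.8617 -0.5013  0.0788]
 [-0.0684  0.0391  0.9969]
 [-0.5028 -0.8644 -0.0006]] [ 0.1027  1.0495 -0.0504]
lift dir in tool [-0.0032 -1.      0.0014]
```

Emit:
move_arm([
  [[0,0,0,0,0,0,1],[0,0,0,0,0,0,1],[0,0,0,0,0,0,1],[0,0,0,0,0,0,1],[0,0,0,0,0,0,1],[0,0,0,0,0,0,1]],
])

```text
t: 5.27
eef_pos: [0.6046, 0.1957, 0.1031]
eef_rot: [[0.862, -0.501, 0.078], [-0.067, 0.039, 0.997], [-0.503, -0.864, 0.0]]
wrist_force: [0.9, 2.1, 0.1]
gripper_width: 0.0159
```

```bash
python3 - <<'E'
from h import *
s=st();print(s["eef_rot"],s["ft_torque"])
cv2.imwrite("pics/w3.png",robot.camera("wrist"))
E
```

```text
t 5.2667 p [0.6046 0.1957 0.1031] q [-0.3744  0.1709 -0.3618  2.3775  1.9048  0.7655 -0.873 ] F [0.9172 2.1106 0.0614] w 0.015946318419754985
[[ 0.8617 -0.5014  0.0777]
 [-0.0672  0.0392  0.997 ]
 [-0.5029 -0.8643  0.0001]] [0.4338 0.9491 0.2655]
```

View pics/w3.png

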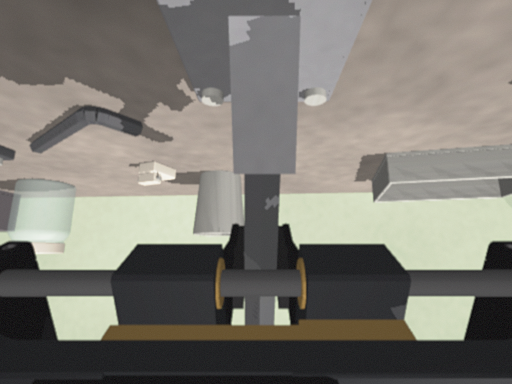

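The key is gripped at a width of 16 mm. I'll draw it out along the tube.

Emit:
move_arm([
  [[0,-0.004,0,0,0,0,1],[0,-0.008,0,0,0,0,1],[0,-0.01,0,0,0,0,1],[0,-0.01,0,0,0,0,1],[0,-0.01,0,0,0,0,1],[0,-0.012,0,0,0,0,1],[0,-0.014,0,0,0,0,1],[0,-0.014,0,0,0,0,1]],
])

```text
t: 5.98
eef_pos: [0.6455, 0.1901, 0.1735]
eef_rot: [[0.861, -0.503, 0.081], [-0.071, 0.039, 0.997], [-0.504, -0.864, -0.002]]
wrist_force: [0.4, -0.2, -3.6]
gripper_width: 0.016
```

```bash
python3 - <<'E'
from h import *
s=st();print(s["eef_rot"],s["ft_torque"])
b=robot.camera("scene");cv2.imwrite("pics/s3.png",cv2.resize(b[60:260,190:440],None,fx=3,fy=3))
E
```

```text
t 5.9833 p [0.6455 0.1901 0.1735] q [-0.3289  0.0637 -0.3244  2.28    1.7264  0.6388 -0.5979] F [ 0.3811 -0.224  -3.6011] w 0.016023054367105386
[[ 0.8607 -0.5027  0.0806]
 [-0.0708  0.0387  0.9967]
 [-0.5042 -0.8636 -0.0023]] [ 0.1368  1.7811 -0.0091]
```

View pics/s3.png

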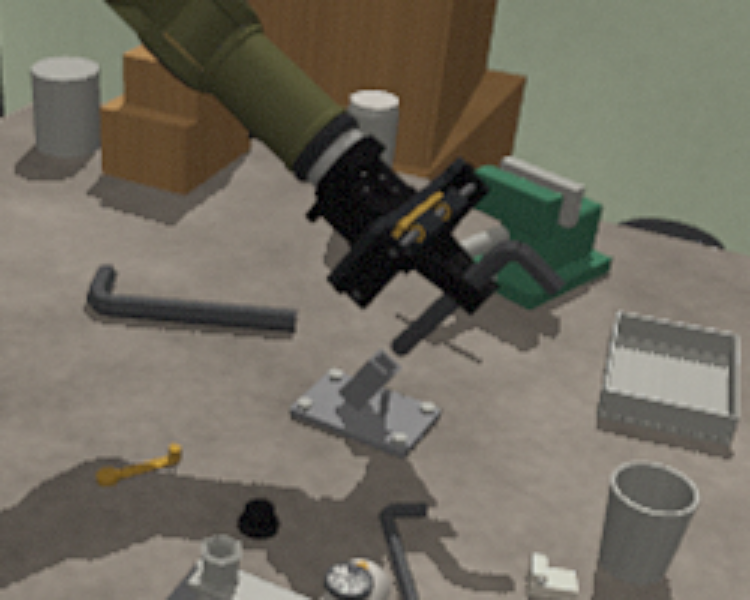

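```bash
python3 - <<'E'
from h import *
s=st()
R0=s["eef_rot"];p0=s["eef_pos"]
print("up in tool",R0.T@[0,0,.02])
p1=p0+[0,0,.06]
R1=Rtool(-.03,np.pi/2);p2=np.array([.4965,-.126,.21])
plan(p1,R0,p2,R1,n=11)
E
```

```text
t 6.0333 p [0.6481 0.1899 0.1778] q [-0.3281  0.0616 -0.3231  2.2755  1.7263  0.6398 -0.5959] F [ 1.8347 -0.5802 -1.3205] w 0.016179640047813405
up in tool [-0.01   -0.0173 -0.    ]
n 11
[-0.0086,0.0079,-0.0298,-0.004,-0.003,0.095]
[-0.0079,0.0088,-0.0297,-0.004,-0.003,0.095]
[-0.0071,0.0096,-0.0296,-0.004,-0.003,0.095]
[-0.0062,0.0104,-0.0296,-0.004,-0.003,0.095]
[-0.0052,0.0111,-0.0295,-0.004,-0.003,0.095]
[-0.0042,0.0116,-0.0295,-0.004,-0.003,0.095]
[-0.0032,0.0121,-0.0294,-0.004,-0.003,0.095]
[-0.0021,0.0125,-0.0293,-0.004,-0.003,0.095]
[-0.0009,0.0128,-0.0293,-0.004,-0.003,0.095]
[0.0002,0.0129,-0.0292,-0.004,-0.003,0.095]
[0.0014,0.0130,-0.0292,-0.004,-0.003,0.095]
```

Emit:
move_arm([
  [[-0.01,-0.017,0,0,0,0,1],[-0.01,-0.017,0,0,0,0,1],[-0.01,-0.017,-0.01,0,0,0,1],[-0.0086,0.0079,-0.02,-0.004,-0.003,0.095,1],[-0.008,0.0088,-0.03,-0.004,-0.003,0.095,1],[-0.007,0.0096,-0.03,-0.004,-0.003,0.095,1],[-0.006,0.0104,-0.03,-0.004,-0.003,0.095,1],[-0.005,0.011,-0.03,-0.004,-0.003,0.095,1]],
])

```text
t: 6.7
eef_pos: [0.6048, 0.0933, 0.2182]
eef_rot: [[0.686, -0.722, 0.092], [-0.087, 0.044, 0.995], [-0.722, -0.691, -0.032]]
wrist_force: [0.4, -1.1, -4.4]
gripper_width: 0.0161
```

Emit:
move_arm([
  [[-0.004,0.0116,-0.0295,-0.004,-0.003,0.095,1],[-0.003,0.012,-0.0295,-0.004,-0.003,0.095,1],[-0.002,0.0125,-0.0295,-0.004,-0.003,0.095,1],[-0.001,0.0128,-0.0295,-0.004,-0.003,0.095,1],[0.0002,0.0129,-0.0292,-0.004,-0.003,0.095,1],[0.0014,0.013,-0.029,-0.004,-0.003,0.095,1],[0,0,0,0,0,0,1]],
])

```text
t: 7.28
eef_pos: [0.5288, -0.0725, 0.1942]
eef_rot: [[0.231, -0.97, 0.079], [-0.053, 0.068, 0.996], [-0.972, -0.234, -0.035]]
wrist_force: [0.5, -1.1, -4.1]
gripper_width: 0.016
```

```bash
python3 - <<'E'
from h import *
s=st();print(s["eef_rot"])
for c in ["scene","top","wrist"]:
    cv2.imwrite(f"pics/{c}4.png",robot.camera(c))
    for n in ["socket_mouth","key_tip","key"]:
        print(c,n,[(round(d['confidence'],2),np.round(d['uv'],1)) for d in robot.spot_point(c,n)])
m=wristcam(s);print(proj(m,[.5565,-.128,.082]))
E
```

```text
t 7.2833 p [ 0.5288 -0.0725  0.1942] q [-0.3015 -0.1058  0.341   1.9919  0.0921  1.0159  1.4987] F [ 0.4808 -1.0771 -4.1443] w 0.015950556044488164
[[ 0.2307 -0.9698  0.0787]
 [-0.0526  0.0683  0.9963]
 [-0.9716 -0.234  -0.0352]]
scene socket_mouth [(0.58, array([263.7, 242.6]))]
scene key_tip [(0.86, array([293.5, 205.5])), (0.73, array([332.7, 229.2])), (0.49, array([226.9, 153.1]))]
scene key [(0.6, array([294.5, 182.9])), (0.55, array([263.5, 242.3])), (0.5, array([319.4, 228.8])), (0.45, array([220.9, 162.1]))]
top socket_mouth []
top key_tip [(0.8, array([157.3, 307.2])), (0.61, array([231.5, 131.1]))]
top key [(0.97, array([182.7, 296.6])), (0.7, array([287.5, 141.1])), (0.64, array([237.6, 143.5]))]
wrist socket_mouth [(0.71, array([200.2, 181.5]))]
wrist key_tip [(0.79, array([382.1, 211.4]))]
wrist key [(0.84, array([371.3, 191.1]))]
[[211.5646 189.8078]]
```

View pics/wrist4.png

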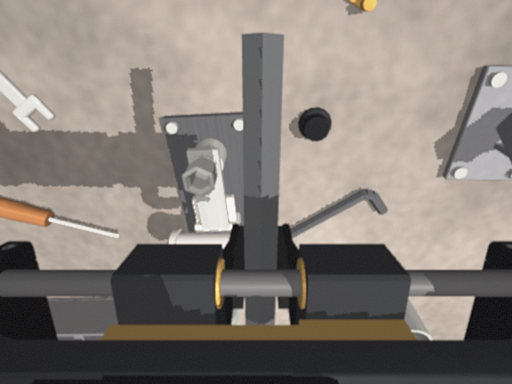

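View pics/scene4.png

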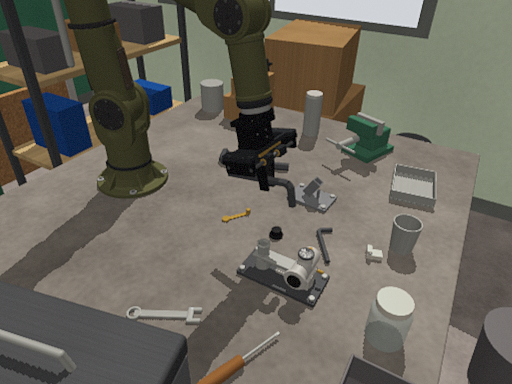

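View pics/top4.png

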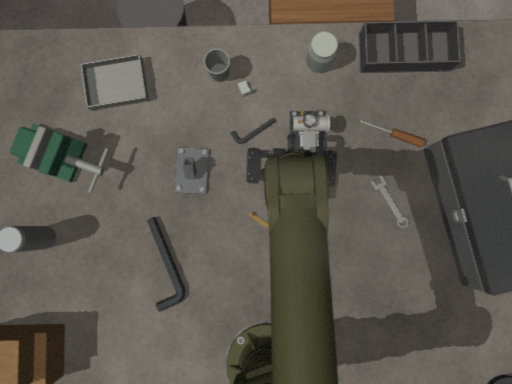

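The key is held well and the flip is nearly done. The wrist picture shows the bolt's hex head near (200,180). The wrist pose I used was read before the other camera calls, so it was stale; I'll finish the turn and look again.

```bash
python3 - <<'E'
from h import *
s=st();R0=s["eef_rot"];p0=s["eef_pos"]
plan(p0,R0,np.array([.4965,-.126,.21]),Rtool(-.03,np.pi/2),n=6)
E
```

```text
t 7.8833 p [ 0.5307 -0.0636  0.1945] q [-0.3055 -0.1088  0.3294  1.9953  0.0901  1.0088  1.4944] F [ 0.5266 -0.8827 -2.8327] w 0.016072803756565272
n 6
[-0.0034,0.0043,-0.0108,-0.006,-0.006,0.040]
[-0.0033,0.0045,-0.0108,-0.006,-0.006,0.040]
[-0.0031,0.0047,-0.0107,-0.006,-0.006,0.040]
[-0.0030,0.0049,-0.0107,-0.006,-0.006,0.040]
[-0.0029,0.0050,-0.0107,-0.006,-0.006,0.040]
[-0.0027,0.0052,-0.0106,-0.006,-0.006,0.040]
```

Emit:
move_arm([
  [[-0.0034,0.0043,-0.0108,-0.006,-0.006,0.04,1],[-0.0033,0.0045,-0.0108,-0.006,-0.006,0.04,1],[-0.003,0.0047,-0.0108,-0.006,-0.006,0.04,1],[-0.003,0.0049,-0.0108,-0.006,-0.006,0.04,1],[-0.003,0.005,-0.0107,-0.006,-0.006,0.04,1],[-0.0027,0.005,-0.0107,-0.006,-0.006,0.04,1],[0,0,0,0,0,0,1],[0,0,0,0,0,0,1]],
])

```text
t: 8.55
eef_pos: [0.4974, -0.127, 0.21]
eef_rot: [[0.004, -1.0, 0.03], [-0.001, 0.03, 1.0], [-1.0, -0.004, -0.001]]
wrist_force: [-0.1, 0.7, -4.2]
gripper_width: 0.016
```

```bash
python3 - <<'E'
from h import *
s=st();im=robot.camera("wrist");print(s["eef_rot"],s["qvel"])
import pickle;pickle.dump(dict(s),open("s5.pkl","wb"))
m=wristcam(s)
for n in ["socket_mouth","clamp"]: 
    for d in robot.spot_point("wrist",n): print(n,round(d["confidence"],2),d["uv"],onplane(m,d["uv"],.082))
print(proj(m,[.5565,-.128,.082]))
cv2.imwrite("pics/w5.png",im)
s=robot.get_state();print(s["eef_pos"])
b=robot.camera("scene");cv2.imwrite("pics/s5raw.png",b)
for n in ["socket_mouth","key_tip","key","key_grip"]: print(n,[(round(d['confidence'],2),np.round(d['uv'],1)) for d in robot.spot_point("scene",n)])
r=robot.cut_out("scene","key");print([(d["confidence"],d["uv"]) for d in r]);np.savez("sc5.npz",r=[d["region"] for d in r])
cv2.imwrite("pics/s5.png",cv2.resize(b[130:300,190:390],None,fx=4,fy=3.5))
cv2.imwrite("pics/t5.png",robot.camera("top"))
cv2.imwrite("pics/w5c.png",cv2.resize(im[100:270,100:300],None,fx=4,fy=3.5))
E
```

```text
t 8.55 p [ 0.4974 -0.127   0.21  ] q [-0.2346  0.0252  0.4425  1.8216 -0.0107  1.293   1.7514] F [-0.1225  0.7119 -4.1586] w 0.016040257922725266
[[ 0.004  -0.9995  0.0301]
 [-0.0013  0.0301  0.9995]
 [-1.     -0.0041 -0.0012]] [-0.0148 -0.015  -0.0271  0.0226 -0.0114 -0.0019 -0.0051]
[[261.6063 234.6789]]
[ 0.4968 -0.1254  0.2097]
socket_mouth [(0.76, array([263.1, 242.4]))]
key_tip [(0.84, array([269.4, 208.4])), (0.72, array([333.6, 230.1]))]
key [(0.65, array([320., 230.])), (0.54, array([268.2, 192. ]))]
key_grip [(0.95, array([245.7, 181.5])), (0.76, array([321.4, 238.9]))]
[(0.79, [264.9, 190.7]), (0.79, [271.8, 167.3]), (0.74, [324.2, 238.5])]
```

View pics/w5.png

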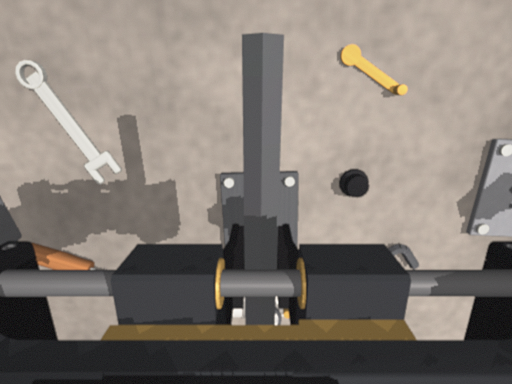

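View pics/s5.png

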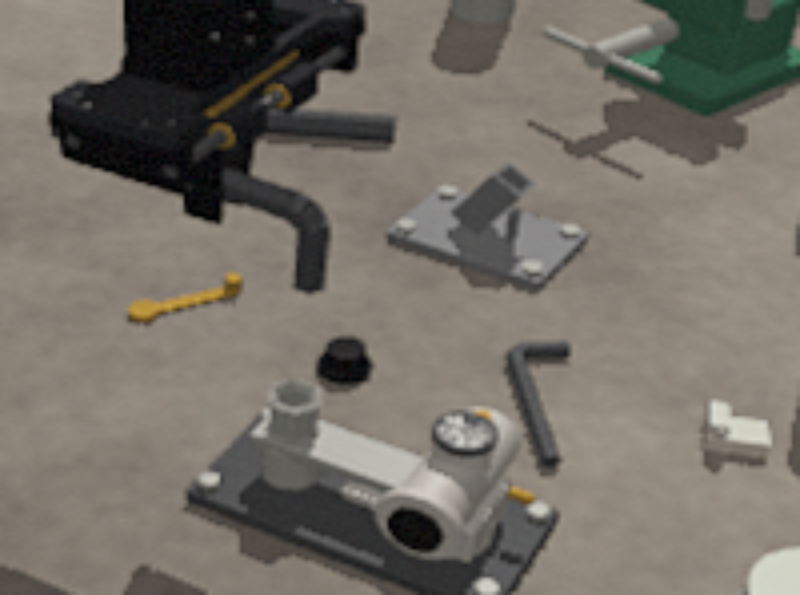

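In the aligned pose the long leg hides the bolt from the wrist camera, where it would be near (262,235). I'll sidestep 70 mm to see it.

Emit:
move_arm([
  [[0,0,0.015,0,0,0,1],[0,0,0.02,0,0,0,1],[0,0,0.02,0,0,0,1],[0,0.01,0.015,0,0,0,1],[0,0.01,0,0,0,0,1],[0,0.01,0,0,0,0,1],[0,0,0,0,0,0,1],[0,0,0,0,0,0,1]],
])

```text
t: 9.72
eef_pos: [0.4686, -0.0569, 0.2101]
eef_rot: [[0.004, -1.0, 0.03], [-0.001, 0.03, 1.0], [-1.0, -0.004, -0.001]]
wrist_force: [0.4, 0.3, -4.2]
gripper_width: 0.0163
```

```bash
python3 - <<'E'
from h import *
import pickle
s=st();im=robot.camera("wrist");print(s["eef_rot"]);pickle.dump(dict(s),open("s6.pkl","wb"))
m=wristcam(s)
for n in ["socket_mouth"]: 
    for d in robot.spot_point("wrist",n): print(n,round(d["confidence"],2),d["uv"],onplane(m,d["uv"],.082))
u,v=np.round(proj(m,[.5565,-.128,.082])[0]).astype(int);print(u,v)
cv2.imwrite("pics/w6.png",im)
cv2.imwrite("pics/w6c.png",cv2.resize(im[v-45:v+45,u-50:u+50],None,fx=6,fy=6,interpolation=2))
a=cv2.imread("pics/top0.png")[140:180,290:330];b=cv2.imread("pics/scene0.png")[225:265,245:285]
cv2.imwrite("pics/bolt0.png",np.hstack([cv2.resize(x,None,fx=10,fy=10,interpolation=2) for x in(a,b)]))
E
```

```text
t 9.7167 p [ 0.4686 -0.0569  0.2101] q [-0.312  -0.0699  0.3618  1.9067  0.0263  1.2966  1.5826] F [ 0.3849  0.294  -4.2271] w 0.01626017689221878
[[ 0.0038 -0.9995  0.0302]
 [-0.0007  0.0302  0.9995]
 [-1.     -0.0038 -0.0006]]
socket_mouth 0.79 [198.8, 254.4] [ 0.5499 -0.1282  0.082 ]
200 260
```

View pics/w6c.png

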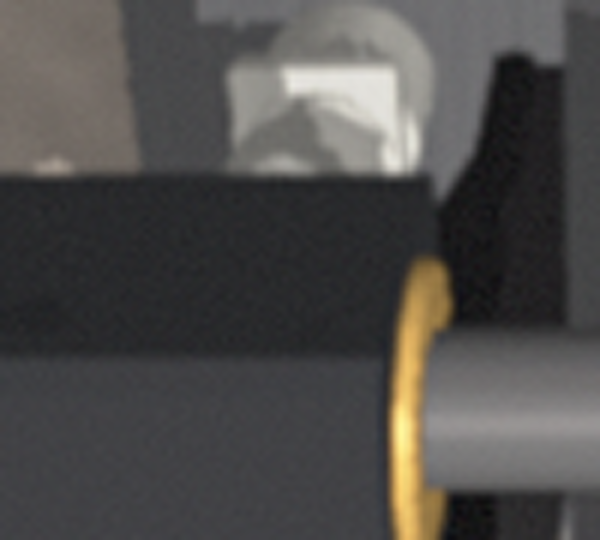

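View pics/bolt0.png

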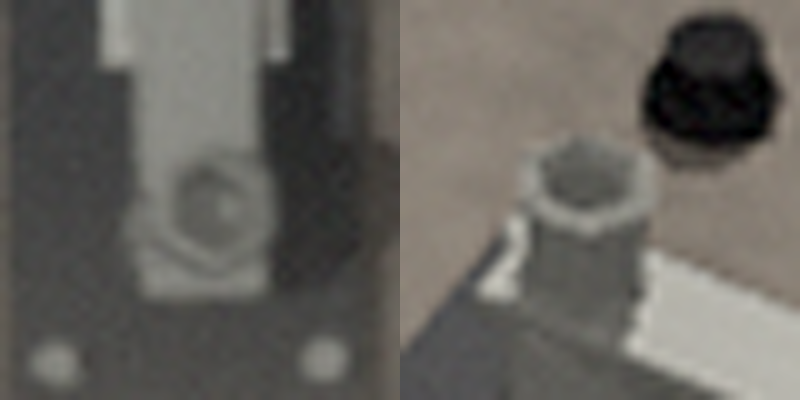

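The head is half hidden under the gripper body, so I'll go forward to bring the bolt up in the picture. It also needs cross-checking with the fixed cameras, where the rim centre is at about (310.6,160) in top and (263.3,242.8) in scene.

Emit:
move_arm([
  [[0,-0.015,0,0,0,0,1],[0,-0.025,0,0,0,0,1],[0,-0.025,0,0,0,0,1],[0,-0.02,0,0,0,0,1],[0,-0.015,0,0,0,0,1],[0,0,0,0,0,0,1],[0,0,0,0,0,0,1]],
])

```text
t: 10.4
eef_pos: [0.5692, -0.0593, 0.2094]
eef_rot: [[0.001, -1.0, 0.029], [-0.002, 0.029, 1.0], [-1.0, -0.001, -0.002]]
wrist_force: [-0.3, -0.6, -4.1]
gripper_width: 0.0159
```

```bash
python3 - <<'E'
from h import *
import pickle
s=st();im=robot.camera("wrist");print(s["eef_rot"]);pickle.dump(dict(s),open("s7.pkl","wb"))
m=wristcam(s)
for n in ["socket_mouth"]: 
    for d in robot.spot_point("wrist",n): print(n,round(d["confidence"],2),d["uv"],onplane(m,d["uv"],.082))
u,v=np.round(proj(m,[.553,-.1285,.082])[0]).astype(int);print(u,v)
cv2.imwrite("pics/w7.png",im)
cv2.imwrite("pics/w7c.png",cv2.resize(im[v-40:v+40,u-40:u+40],None,fx=7,fy=7,interpolation=2))
for c,uv in(("top",(310.6,160.2)),("scene",(263.3,242.8))): print(c,onplane(M[c],uv,.082))
print(tri([(M["top"],np.array([310.6,160.2])),(M["scene"],np.array([263.3,242.8]))]))
E
```

```text
t 10.4 p [ 0.5692 -0.0593  0.2094] q [-0.2917  0.1635  0.3902  1.6834 -0.0623  1.3058  1.6515] F [-0.2948 -0.6217 -4.0649] w 0.015929601362130803
[[ 0.0013 -0.9996  0.0293]
 [-0.0019  0.0293  0.9996]
 [-1.     -0.0014 -0.0019]]
socket_mouth 0.75 [189.5, 168.2] [ 0.5518 -0.1307  0.082 ]
192 169
top [ 0.5528 -0.1289  0.082 ]
scene [ 0.5562 -0.134   0.082 ]
(array([ 0.5537, -0.1294,  0.0772]), array([-0.0271, -0.0438, -0.0449,  0.0023]))
```

View pics/w7c.png

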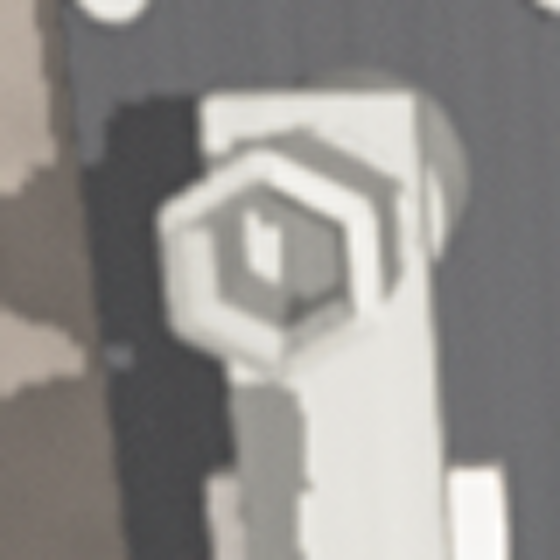

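```bash
python3 - <<'E'
from h import *
import pickle
s=pickle.load(open("s7.pkl","rb"));m=wristcam(s)
def px(u,v): return [152+(u+.5)/7-.5,129+(v+.5)/7-.5]
pts=[(263,150),(370,205),(385,312),(278,370),(176,333),(160,215)]
W=np.array([onplane(m,px(*p),.082) for p in pts]);print(W,W.mean(0));print(onplane(m,px(270,260),.082))
a=W[3]-W[0];print(np.degrees(np.arctan2(a[1],a[0])))
print(np.linalg.norm(W-W.mean(0),axis=1))
# key in hand fit from the scene5 image
s5=pickle.load(open("s5.pkl","rb"))
R5=np.array(s5["eef_rot"]);p5=np.array([.4968,-.1254,.2097])
g=p5-.0187*R5[:,0]
h=-R5[:,1];l=R5[:,2];u=-R5[:,0]
C=g+.06*h
Rk=np.c_[h,l,u]
print("tip pred",C-.055*u,proj(M["scene"],np.array([C,C-.055*u])))
E
```

```text
[[ 0.5334 -0.1292  0.082 ]
 [ 0.5417 -0.1148  0.082 ]
 [ 0.5574 -0.114   0.082 ]
 [ 0.5656 -0.1303  0.082 ]
 [ 0.5597 -0.1445  0.082 ]
 [ 0.5423 -0.1448  0.082 ]] [ 0.55   -0.1296  0.082 ]
[ 0.5492 -0.1298  0.082 ]
-2.0129985562366914
[0.0166 0.017  0.0173 0.0157 0.0178 0.0171]
tip pred [ 0.5569 -0.1273  0.1736] [[267.3606 189.3985]
 [266.4564 210.0522]]
```

```bash
python3 - <<'E'
import cv2
a=cv2.imread("pics/s5raw.png")[165:220,240:295];cv2.imwrite("pics/s5z.png",cv2.resize(a,None,fx=10,fy=10,interpolation=2))
E
```

```text
(no output)
```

View pics/s5z.png

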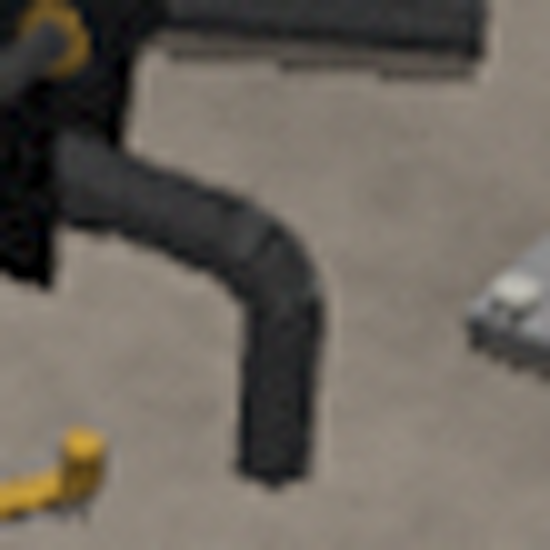

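```bash
python3 - <<'E'
from h import *
m=dict(robot.camera_model("wrist"));W=np.linalg.inv(m["T_tool_cam"]);m["R"]=W[:3,:3];m["t"]=W[:3,3]
x=np.array([0,-1.,0]);y=np.array([0,0,1.]);z=np.array([-1.,0,0])
for gd in(.0187,.0167,.0207):
    C=np.array([-gd,-.06,0]);E=C-.17*x
    P=np.array([E+.0098*(np.cos(t)*z+np.sin(t)*y) for t in np.arange(6)*np.pi/3]);print(proj(m,P).round(1).tolist());print(proj(m,[C-.11*x])) 
im=cv2.imread("pics/w7.png")
cv2.imwrite("pics/w7z.png",cv2.resize(im[20:110,215:315],None,fx=7,fy=6.5,interpolation=2))
E
```

```text
[[261.7, 33.0], [281.8, 35.3], [280.3, 39.4], [261.5, 41.2], [242.8, 39.4], [241.5, 35.3]]
[[261.3815 170.8453]]
[[261.7, 33.9], [281.5, 36.2], [280.0, 40.2], [261.5, 41.9], [243.0, 40.1], [241.7, 36.1]]
[[261.367  169.8677]]
[[261.7, 32.0], [282.1, 34.4], [280.6, 38.6], [261.5, 40.5], [242.5, 38.6], [241.2, 34.3]]
[[261.3963 171.8485]]
```

View pics/w7z.png

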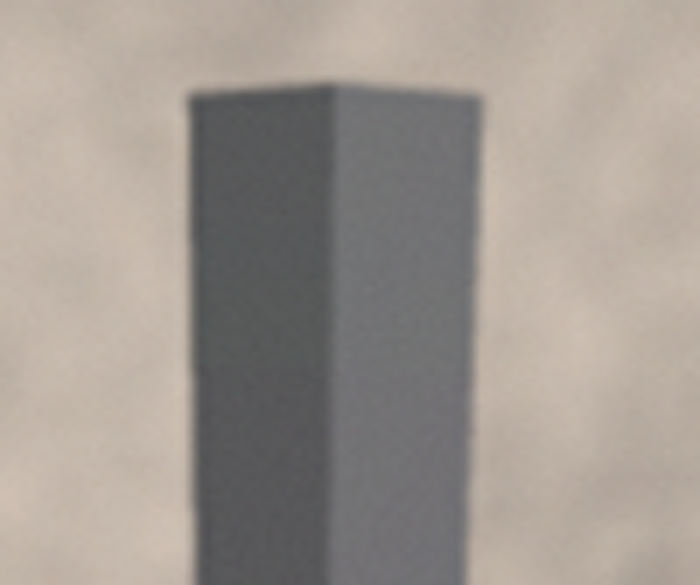

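```bash
python3 - <<'E'
from h import *
print(proj(M["scene"],np.array([[.5495,-.1297,.082],[.553,-.129,.082]])),proj(M["top"],np.array([[.5495,-.1297,.082],[.553,-.129,.082]])))
print("holder-based: scene tip initial")
s=st();R0=s["eef_rot"]
b=np.array([.551,-.1295,.082]);yaw=-.032
h=np.array([np.cos(yaw),np.sin(yaw),0]);
tip=b+[0,0,.025];tcp=tip-[0,0,.055-.0187]*np.array(-1)*0
R1=Rtool(yaw,np.pi/2);tcp=tip-R1@np.array([.0363,-.06,0.0003]);print(tcp)
via=tcp.copy();via[2]=.205
plan(s["eef_pos"],R0,via,R1,n=6);plan(via,R1,tcp,R1,n=4)
E
```

```text
[[261.6845 240.7237]
 [263.1415 241.0735]] [[310.9443 161.4315]
 [310.6437 160.1377]]
holder-based: scene tip initial
t 10.5 p [ 0.5683 -0.0592  0.2097] q [-0.2919  0.161   0.3902  1.6853 -0.0622  1.306   1.6515] F [-0.178   0.5182 -3.8192] w 0.015980416556235503
[ 0.491  -0.1279  0.1433]
n 6
[0.0008,0.0125,-0.0118,0.000,-0.000,0.000]
[0.0008,0.0125,-0.0118,0.000,-0.000,0.000]
[0.0008,0.0125,-0.0118,0.000,-0.000,0.000]
[0.0008,0.0125,-0.0118,0.000,-0.000,0.000]
[0.0008,0.0125,-0.0118,0.000,-0.000,0.000]
[0.0008,0.0125,-0.0119,0.000,-0.000,0.000]
n 4
[0.0154,0.0000,0.0000,0.000,0.000,0.000]
[0.0154,0.0000,0.0000,0.000,0.000,0.000]
[0.0154,0.0000,0.0000,0.000,0.000,0.000]
[0.0154,0.0000,0.0000,0.000,0.000,0.000]
```

Emit:
move_arm([
  [[0.001,0.0123,-0.0118,0,0,0,1],[0.001,0.0123,-0.0118,0,0,0,1],[0.001,0.0123,-0.0118,0,0,0,1],[0.001,0.0123,-0.0118,0,0,0,1],[0.001,0.0123,-0.0118,0,0,0,1],[0.001,0.0123,-0.0118,0,0,0,1]],
])

```text
t: 11.0
eef_pos: [0.4916, -0.1283, 0.2041]
eef_rot: [[0.003, -1.0, 0.029], [-0.001, 0.029, 1.0], [-1.0, -0.003, -0.0]]
wrist_force: [0.4, -0.3, -3.6]
gripper_width: 0.016
```

Emit:
move_arm([
  [[0.0154,0,0,0,0,0,1],[0.0154,0,0,0,0,0,1],[0.0154,0,0,0,0,0,1],[0.0154,0,0,0,0,0,1],[0,0,0,0,0,0,1],[0,0,0,0,0,0,1]],
])

```text
t: 11.5
eef_pos: [0.4921, -0.1277, 0.1421]
eef_rot: [[0.001, -1.0, 0.029], [-0.001, 0.029, 1.0], [-1.0, -0.001, -0.001]]
wrist_force: [0.7, -0.1, -4.6]
gripper_width: 0.0161
```

```bash
python3 - <<'E'
from h import *
s=st();b=robot.camera("scene");print(s["eef_rot"])
tip=s["eef_pos"]+s["eef_rot"]@np.array([.0363,-.06,.0003]);print("tip",tip,proj(M["scene"],tip))
print("mouth .552",proj(M["scene"],[.552,-.1295,.082]))
for n in ["key_tip","socket_mouth"]: print(n,[(round(d['confidence'],2),np.round(d['uv'],1)) for d in robot.spot_point("scene",n)])
cv2.imwrite("pics/s8.png",cv2.resize(b[205:265,230:300],None,fx=10,fy=10,interpolation=2))
E
```

```text
t 11.5 p [ 0.4921 -0.1277  0.1421] q [-0.2225  0.0732  0.4441  1.9172 -0.0339  1.1573  1.7758] F [ 0.7423 -0.0703 -4.5998] w 0.016077696238881892
[[ 0.0011 -0.9996  0.029 ]
 [-0.0006  0.029   0.9996]
 [-1.     -0.0011 -0.0006]]
tip [ 0.5521 -0.1291  0.1058] [[263.1041 233.2126]]
mouth .552 [[262.6629 241.048 ]]
key_tip [(0.92, array([262.4, 234.3])), (0.71, array([332.3, 232.7])), (0.29, array([237.6, 206. ]))]
socket_mouth [(0.72, array([263.3, 242.5]))]
```

View pics/s8.png

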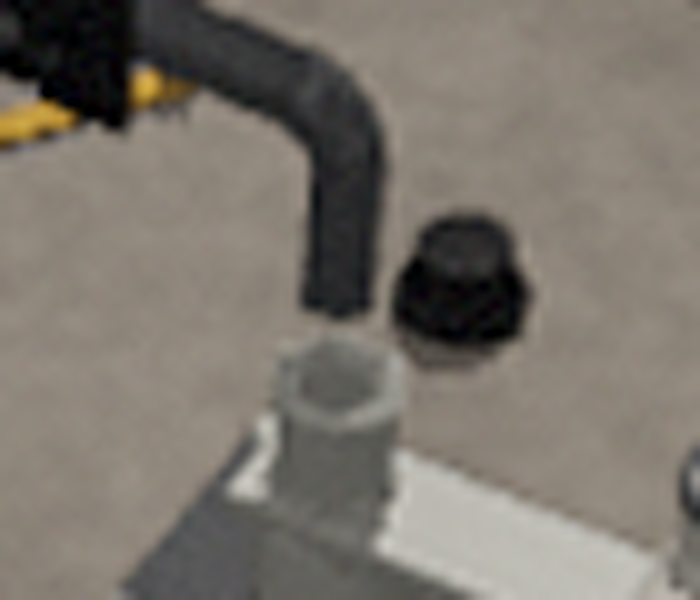

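The tip end is at about (263.1,234.3), straight above the socket mouth at (263.3,242.7). The wrist and scene estimates of the bolt's x differ by 2–3 mm on either side of this pose, and the funnel takes ±3.5 mm. I'll go down slowly.

Emit:
move_arm([
  [[0.007,0,0,0,0,0,1],[0.007,-0.001,-0.0005,0,0,0,1],[0.005,0,0,0,0,0,1],[0.003,0,0,0,0,0,1],[0.003,0,0,0,0,0,1],[0.002,0,0,0,0,0,1]],
])

```text
t: 12.15
eef_pos: [0.4939, -0.1279, 0.1148]
eef_rot: [[0.002, -1.0, 0.029], [-0.001, 0.029, 1.0], [-1.0, -0.002, -0.001]]
wrist_force: [0.1, 0.2, -4.1]
gripper_width: 0.0163
```

```bash
python3 - <<'E'
from h import *
s=st();tip=s["eef_pos"]+s["eef_rot"]@np.array([.0363,-.06,.0003]);print("tip",tip,s["ft_torque"])
E
```

```text
t 12.15 p [ 0.4939 -0.1279  0.1148] q [-0.2176  0.1065  0.4448  1.9436 -0.0508  1.1003  1.7901] F [ 0.1074  0.1547 -4.146 ] w 0.016281077577369064
tip [ 0.554  -0.1294  0.0786] [ 0.0453  0.0023 -0.0146]
```

Emit:
move_arm([
  [[0.002,0,0,0,0,0,1],[0.002,0,0,0,0,0,1],[0.002,0,0,0,0,0,1],[0.002,0,0,0,0,0,1]],
])

```text
t: 12.48
eef_pos: [0.491, -0.1285, 0.1083]
eef_rot: [[-0.004, -1.0, 0.029], [0.0, 0.029, 1.0], [-1.0, 0.004, 0.0]]
wrist_force: [-16.2, 1.1, 14.1]
gripper_width: 0.0162
```

```bash
python3 - <<'E'
from h import *
s=st();tip=s["eef_pos"]+s["eef_rot"]@np.array([.0363,-.06,.0003]);print("tip",tip,s["ft_torque"])
b=robot.camera("scene");cv2.imwrite("pics/s9.png",cv2.resize(b[205:265,230:300],None,fx=10,fy=10,interpolation=2))
E
```

```text
t 12.4833 p [ 0.491  -0.1285  0.1083] q [-0.2155  0.1132  0.4459  1.9512 -0.054   1.093   1.7943] F [-16.2465   1.1361  14.0832] w 0.01618193490133449
tip [ 0.5509 -0.13    0.0718] [0.15   3.0884 0.0555]
```

View pics/s9.png

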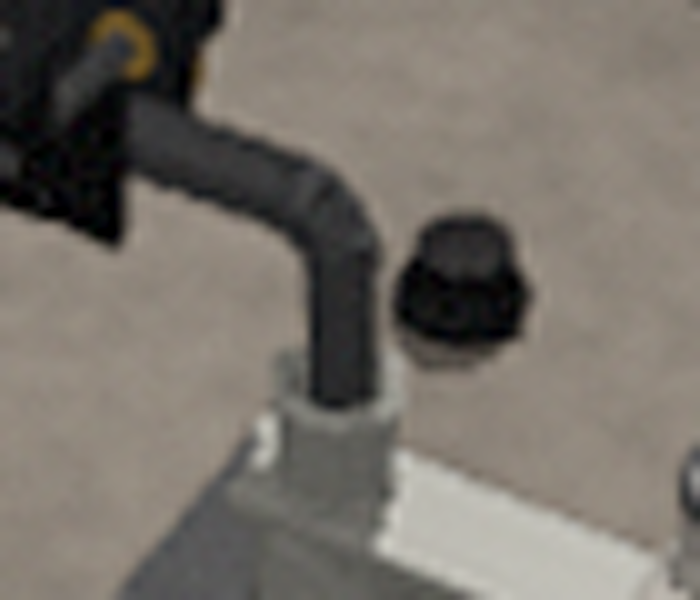

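The funnel's far wall pushes back: −16 N in x and +14 N up. So the bolt is about 3–4 mm nearer the robot, as the wrist camera said. I'll ease back and then go down.

Emit:
move_arm([
  [[-0.001,0.0015,0,0,0,0,1],[-0.001,0.0015,0,0,0,0,1],[0,0.0005,0,0,0,0,1],[0.002,0,0,0,0,0,1],[0.002,0,0,0,0,0,1]],
])

```text
t: 12.95
eef_pos: [0.4909, -0.1279, 0.1052]
eef_rot: [[0.003, -1.0, 0.029], [-0.001, 0.029, 1.0], [-1.0, -0.003, -0.001]]
wrist_force: [-0.7, -0.3, -4.0]
gripper_width: 0.0161
```

```bash
python3 - <<'E'
from h import *
s=st();tip=s["eef_pos"]+s["eef_rot"]@np.array([.0363,-.06,.0003]);print("tip",tip,s["ft_torque"])
E
```

```text
t 12.95 p [ 0.4909 -0.1279  0.1052] q [-0.2162  0.1101  0.4448  1.9611 -0.0533  1.0783  1.7935] F [-0.6731 -0.2758 -3.965 ] w 0.01606663482988623
tip [ 0.551  -0.1294  0.0691] [-0.1659  0.0777 -0.017 ]
```

It is in the hex with no load, tip 13 mm below the rim. Pushing on.

Emit:
move_arm([
  [[0.002,0,0,0,0,0,1],[0.002,0,0,0,0,0,1],[0.002,0,0,0,0,0,1],[0.002,0,0,0,0,0,1],[0.001,0,0,0,0,0,1]],
])

```text
t: 13.37
eef_pos: [0.4907, -0.1279, 0.0959]
eef_rot: [[0.002, -1.0, 0.029], [-0.001, 0.029, 1.0], [-1.0, -0.002, -0.001]]
wrist_force: [-0.4, -0.7, -4.0]
gripper_width: 0.0162
```

```bash
python3 - <<'E'
from h import *
s=st();tip=s["eef_pos"]+s["eef_rot"]@np.array([.0363,-.06,.0003]);print("tip",tip,s["ft_torque"])
E
```

```text
t 13.3667 p [ 0.4907 -0.1279  0.0959] q [-0.2143  0.1216  0.4446  1.9701 -0.0593  1.0599  1.7985] F [-0.4461 -0.6766 -3.9632] w 0.016223019721231236
tip [ 0.5507 -0.1294  0.0598] [-0.1954  0.0552 -0.0479]
```

Emit:
move_arm([
  [[0.0015,0,0,0,0,0,1],[0.0015,0,0,0,0,0,1],[0.001,0,0,0,0,0,1]],
])

```text
t: 13.62
eef_pos: [0.4907, -0.1279, 0.0922]
eef_rot: [[0.003, -1.0, 0.029], [-0.001, 0.029, 1.0], [-1.0, -0.003, -0.001]]
wrist_force: [0.3, -0.5, -3.0]
gripper_width: 0.0157
```

```bash
python3 - <<'E'
from h import *
s=st();tip=s["eef_pos"]+s["eef_rot"]@np.array([.0363,-.06,.0003]);print("tip",tip,s["ft_torque"])
b=robot.camera("scene");cv2.imwrite("pics/s10.png",cv2.resize(b[205:265,230:300],None,fx=10,fy=10,interpolation=2))
E
```

```text
t 13.6167 p [ 0.4907 -0.1279  0.0922] q [-0.2135  0.1263  0.4445  1.9737 -0.062   1.0518  1.8008] F [ 0.3215 -0.4597 -3.0059] w 0.015718452700847773
tip [ 0.5508 -0.1294  0.0561] [-0.1532 -0.0033 -0.0069]
```

View pics/s10.png

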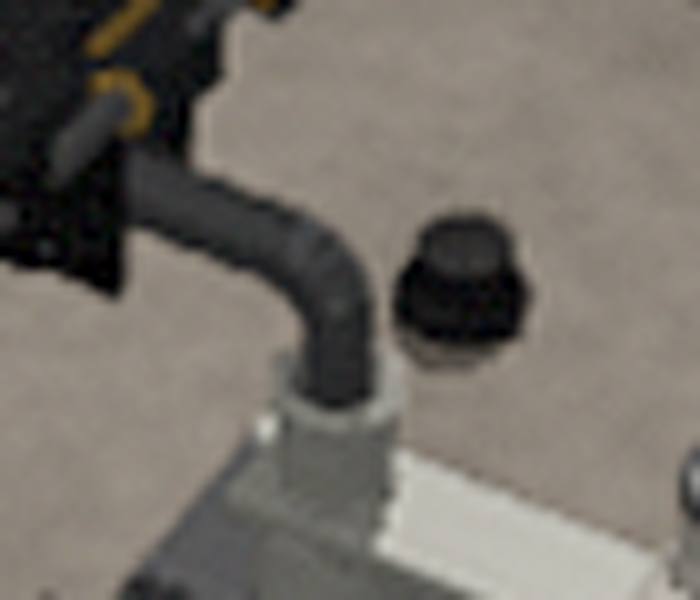

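The key is fully down: tip at z 0.056, floor at 0.057. The wrist's last joint is at 1.80 of 2.69 and grows with anticlockwise turning, so a 75° turn won't fit in this grip. I'll let go, turn the tool half round above the key, and re-grip the other way.

Emit:
move_arm([
  [[0.0005,0,0,0,0,0,1],[0,0,0,0,0,0,1],[0,0,0,0,0,0,-1],[0,0,0,0,0,0,-1],[0,0,0,0,0,0,-1],[0,0,0,0,0,0,-1],[0,0,0,0,0,0,-1],[0,0,0,0,0,0,-1]],
])

```text
t: 14.33
eef_pos: [0.4909, -0.1278, 0.0921]
eef_rot: [[0.003, -1.0, 0.028], [-0.001, 0.028, 1.0], [-1.0, -0.003, -0.001]]
wrist_force: [0.7, -0.5, -0.0]
gripper_width: 0.0484
```

```bash
python3 - <<'E'
from h import *
s=st();print(s["eef_rot"],s["ft_torque"])
b=robot.camera("scene");cv2.imwrite("pics/s11.png",cv2.resize(b[165:265,210:310],None,fx=6,fy=6,interpolation=2))
E
```

```text
t 14.3333 p [ 0.4909 -0.1278  0.0921] q [-0.2135  0.1264  0.4444  1.9738 -0.0625  1.0512  1.801 ] F [ 0.7089 -0.4984 -0.0051] w 0.048438680585023576
[[ 0.0031 -0.9996  0.0285]
 [-0.0007  0.0285  0.9996]
 [-1.     -0.0031 -0.0007]] [-0.0078  0.0256 -0.0154]
```

View pics/s11.png

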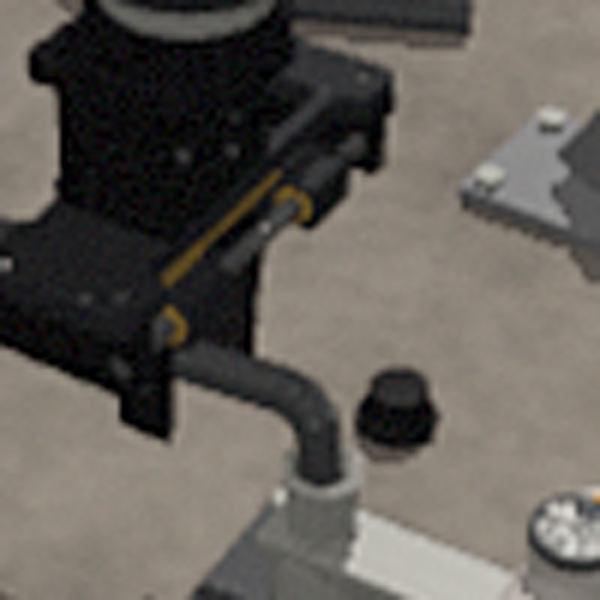

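Released, with no force on the wrist, and the key stands. Lifting and turning half round.

Emit:
move_arm([
  [[-0.005,0,0,0,0,0,-1],[-0.015,0,0,0,0,0,-1],[-0.02,0,0,0,0,0,-1],[-0.02,0,0,0,0,0,-1],[0,0,0,0.12,0,0,-1],[0,0,0,0.12,0,0,-1],[0,0,0,0.12,0,0,-1],[0,0,0,0.12,0,0,-1]],
])

```text
t: 15.05
eef_pos: [0.4907, -0.1279, 0.1525]
eef_rot: [[0.003, -0.87, 0.492], [-0.001, 0.492, 0.87], [-1.0, -0.003, 0.001]]
wrist_force: [0.4, -0.0, -0.6]
gripper_width: 0.0867
```

Emit:
move_arm([
  [[0,0,0,0.12,0,0,-1],[0,0,0,0.12,0,0,-1],[0,0,0,0.12,0,0,-1],[0,0,0,0.12,0,0,-1],[0,0,0,0.12,0,0,-1],[0,0,0,0.12,0,0,-1],[0,0,0,0.12,0,0,-1],[0,0,0,0.12,0,0,-1]],
])

```text
t: 15.72
eef_pos: [0.4906, -0.1279, 0.1523]
eef_rot: [[0.003, -0.096, 0.995], [-0.001, 0.995, 0.096], [-1.0, -0.001, 0.003]]
wrist_force: [0.8, 0.3, -0.2]
gripper_width: 0.0869
```

Emit:
move_arm([
  [[0,0,0,0.12,0,0,-1],[0,0,0,0.12,0,0,-1],[0,0,0,0.12,0,0,-1],[0,0,0,0.12,0,0,-1],[0,0,0,0.12,0,0,-1],[0,0,0,0.12,0,0,-1],[0,0,0,0.12,0,0,-1],[0,0,0,0.12,0,0,-1]],
])

```text
t: 16.38
eef_pos: [0.4907, -0.1279, 0.1523]
eef_rot: [[0.003, 0.76, 0.65], [-0.001, 0.65, -0.76], [-1.0, 0.002, 0.003]]
wrist_force: [-0.0, -0.4, 1.0]
gripper_width: 0.0871
```

```bash
python3 - <<'E'
from h import *
s=st();print(s["eef_rot"])
R1=Rtool(-.03,np.pi/2)@np.diag([1,-1,-1.])
plan(s["eef_pos"],s["eef_rot"],np.array([.4908,-.1278,.15]),R1)
E
```

```text
t 16.3833 p [ 0.4907 -0.1279  0.1523] q [-0.3014  0.0584  0.5243  1.9121 -0.0315  1.1761 -0.6296] F [-0.0425 -0.4341  1.0372] w 0.08712919921174177
[[ 0.003   0.7603  0.6495]
 [-0.0008  0.6495 -0.7603]
 [-1.      0.0017  0.0025]]
n 7
[0.0003,0.0000,0.0000,0.105,0.000,-0.000]
[0.0003,0.0000,0.0000,0.105,0.000,-0.000]
[0.0003,0.0000,0.0000,0.105,0.000,-0.000]
[0.0003,0.0000,-0.0000,0.105,0.000,-0.000]
[0.0003,0.0000,-0.0000,0.105,0.000,-0.000]
[0.0003,0.0000,-0.0000,0.105,0.000,-0.000]
[0.0003,0.0000,-0.0000,0.105,0.000,-0.000]
```

Emit:
move_arm([
  [[0,0,0,0.105,0,0,-1],[0,0,0,0.105,0,0,-1],[0,0,0,0.105,0,0,-1],[0,0,0,0.105,0,0,-1],[0,0,0,0.105,0,0,-1],[0,0,0,0.105,0,0,-1],[0,0,0,0.105,0,0,-1],[0,0,0,0,0,0,-1]],
])

```text
t: 17.05
eef_pos: [0.4907, -0.1279, 0.1522]
eef_rot: [[0.003, 1.0, -0.025], [-0.001, -0.025, -1.0], [-1.0, 0.003, 0.001]]
wrist_force: [-0.3, 0.2, 0.1]
gripper_width: 0.0871
```

```bash
python3 - <<'E'
from h import *
s=st();print(s["eef_rot"])
cv2.imwrite("pics/w12.png",robot.camera("wrist"))
m=wristcam(s)
b=np.array([.5508,-.1294,.112])
for yaw in(-.03,.05,-.1):
    h=np.array([np.cos(yaw),np.sin(yaw),0]);print(proj(m,np.array([b,b-.06*h,b-.17*h])).round(1).tolist())
cv2.imwrite("pics/s12.png",cv2.resize(robot.camera("scene")[165:265,210:310],None,fx=6,fy=6,interpolation=2))
E
```

```text
t 17.05 p [ 0.4907 -0.1279  0.1522] q [-0.3255  0.0585  0.5496  1.9128 -0.0329  1.176  -1.3595] F [-0.3254  0.1545  0.0847] w 0.08713964279830279
[[ 0.003   0.9997 -0.0247]
 [-0.0008 -0.0247 -0.9997]
 [-1.      0.003   0.0008]]
[[259.5, 129.5], [259.1, 212.1], [258.6, 332.5]]
[[259.5, 129.5], [265.6, 211.9], [274.6, 332.0]]
[[259.5, 129.5], [253.4, 211.9], [244.5, 332.0]]
```

View pics/w12.png

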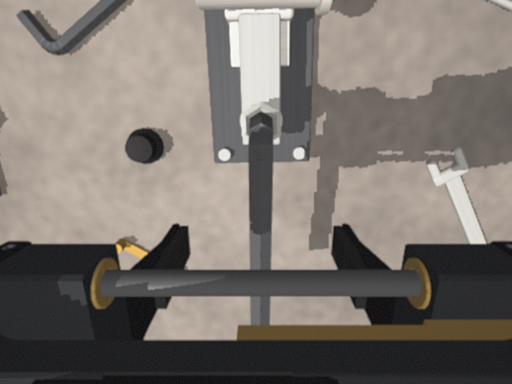

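View pics/s12.png

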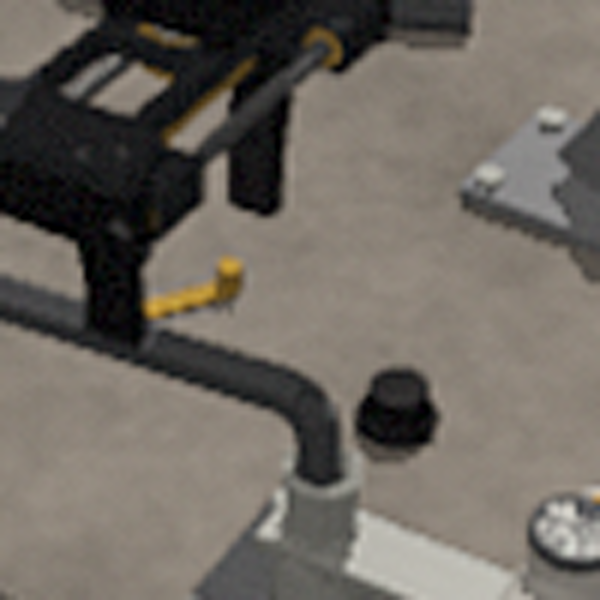

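The key stands in the bolt and runs straight down column 260, between the pads. Descending and re-gripping.

Emit:
move_arm([
  [[0.015,0,0,0,0,0,-1],[0.02,0,0,0,0,0,-1],[0.018,0,0,0,0,0,-1],[0.006,0,0,0,0,0,1],[0,0,0,0,0,0,1],[0,0,0,0,0,0,1],[0,0,0,0,0,0,1],[0,0,0,0,0,0,1]],
], force=40)

```text
t: 17.82
eef_pos: [0.4917, -0.128, 0.094]
eef_rot: [[0.005, 1.0, -0.022], [-0.001, -0.022, -1.0], [-1.0, 0.005, 0.001]]
wrist_force: [0.5, 0.7, 0.1]
gripper_width: 0.0617
```

Emit:
move_arm([
  [[0,0,0,0,0,0,1],[0,0,0,0,0,0,1],[0,0,0,0,0,0,1],[0,0,0,0,0,0,1],[0,0,0,0,0,0,1],[0,0,0,0,0,0,1],[0,0,0,0,0,0,1],[0,0,0,0,0,0,1]],
])

```text
t: 18.48
eef_pos: [0.4907, -0.128, 0.0928]
eef_rot: [[0.003, 1.0, -0.022], [-0.001, -0.022, -1.0], [-1.0, 0.003, 0.001]]
wrist_force: [0.2, 0.1, 1.1]
gripper_width: 0.0161
```

```bash
python3 - <<'E'
from h import *
s=st();print(s["eef_rot"],s["ft_torque"])
E
```

```text
t 18.4833 p [ 0.4907 -0.128   0.0928] q [-0.3119  0.1295  0.5509  1.9762 -0.0775  1.0534 -1.3194] F [0.1925 0.1326 1.1452] w 0.01612582781231441
[[ 0.0025  0.9998 -0.0221]
 [-0.001  -0.0221 -0.9998]
 [-1.      0.0026  0.0009]] [-0.1165  0.1951 -0.0703]
```

Now the turn: anticlockwise about the bolt axis, which lies 60 mm along tool +y.

Emit:
move_arm([
  [[0,0.0001,0.003,-0.05,0,0,1],[0,0.0002,0.0048,-0.08,0,0,1],[0,0.0002,0.0048,-0.08,0,0,1],[0,0.0002,0.0048,-0.08,0,0,1],[0,0.0002,0.0048,-0.08,0,0,1]],
])

```text
t: 18.9
eef_pos: [0.4941, -0.1496, 0.0933]
eef_rot: [[0.002, 0.939, 0.343], [0.0, 0.343, -0.939], [-1.0, 0.002, 0.0]]
wrist_force: [-1.2, 1.2, 3.8]
gripper_width: 0.0165
```

```bash
cat >> h.py <<'E'
def axis2():
    s=st();R=s["eef_rot"];a=s["eef_pos"]+R@np.array([.0363,.06,0]);print("axis/tip est",a,"yaw turned deg",np.degrees(np.arctan2(R[1,1],R[0,1]))+1.27,"tq",s["ft_torque"],"F tool",s["wrist_force"]@R);return s
E
python3 -c "
from h import *
axis2()"
```

```text
t 18.9 p [ 0.4941 -0.1496  0.0933] q [-0.2528  0.1505  0.5367  1.9537 -0.0892  1.0581 -0.898 ] F [-1.2011  1.1562  3.781 ] w 0.01647071949654744
axis/tip est [ 0.5506 -0.129   0.0571] yaw turned deg 21.33644946513902 tq [ 0.0631  0.5092 -0.5594] F tool [-3.783  -0.7235 -1.4968]
```

Emit:
move_arm([
  [[0,0.0002,0.0048,-0.08,0,0,1],[0,0.0002,0.0048,-0.08,0,0,1],[0,0.0002,0.0048,-0.08,0,0,1],[0,0.0002,0.0048,-0.08,0,0,1],[0,0.0002,0.0048,-0.08,0,0,1],[0,0.0002,0.0048,-0.08,0,0,1],[0,0.0002,0.0048,-0.08,0,0,1]],
])

```text
t: 19.48
eef_pos: [0.5134, -0.1777, 0.0933]
eef_rot: [[0.002, 0.614, 0.789], [-0.001, 0.789, -0.614], [-1.0, 0.0, 0.002]]
wrist_force: [-2.3, -0.9, 4.3]
gripper_width: 0.0164
```

```bash
python3 -c "
from h import *
axis2()"
```

```text
t 19.4833 p [ 0.5134 -0.1777  0.0933] q [-0.1603  0.2088  0.4954  1.8895 -0.1121  1.0684 -0.2816] F [-2.3089 -0.8996  4.3067] w 0.01641585320489847
axis/tip est [ 0.5503 -0.1304  0.0571] yaw turned deg 53.3668669065339 tq [-0.3659  0.6266 -0.5165] F tool [-4.3098 -2.1273 -1.2603]
```

Emit:
move_arm([
  [[0,0.0002,0.0048,-0.08,0,0,1],[0,0.0002,0.0048,-0.08,0,0,1],[0,0.0002,0.0048,-0.08,0,0,1],[0,0.0002,0.0048,-0.08,0,0,1],[0,0.0002,0.0048,-0.08,0,0,1],[0,0.0002,0.0048,-0.08,0,0,1],[0,0.0002,0.0048,-0.08,0,0,1],[0,0,0,0,0,0,1]],
])

```text
t: 20.15
eef_pos: [0.5458, -0.1914, 0.0937]
eef_rot: [[0.005, 0.102, 0.995], [-0.004, 0.995, -0.102], [-1.0, -0.003, 0.005]]
wrist_force: [0.7, -5.7, 2.0]
gripper_width: 0.0166
```

```bash
python3 -c "
from h import *
axis2()"
```

```text
t 20.15 p [ 0.5458 -0.1914  0.0937] q [-0.0764  0.2751  0.4239  1.8058 -0.1244  1.0813  0.2888] F [ 0.7441 -5.6524  1.9514] w 0.016587349671087187
axis/tip est [ 0.5522 -0.1318  0.0572] yaw turned deg 85.38939243555753 tq [-1.2122 -0.0745 -0.1433] F tool [-1.925  -5.5532  1.3295]
```

The tool has turned 85°, so even with 12° of play the bolt stands beyond 70°. I'll relieve the side strain and release.

Emit:
move_arm([
  [[0,-0.001,0,0,0,0,1],[0,-0.0005,0,0,0,0,1],[0,0,0,0,0,0,-1],[0,0,0,0,0,0,-1],[0,0,0,0,0,0,-1],[0,0,0,0,0,0,-1],[0,0,0,0,0,0,-1],[0,0,0,0,0,0,-1]],
])

```text
t: 20.82
eef_pos: [0.5443, -0.1898, 0.0928]
eef_rot: [[0.002, 0.102, 0.995], [-0.0, 0.995, -0.102], [-1.0, -0.0, 0.002]]
wrist_force: [-0.3, -0.4, 0.2]
gripper_width: 0.0482
```

Emit:
move_arm([
  [[0,0,0,0,0,0,-1],[0,0,0,0,0,0,-1],[0,0,0,0,0,0,-1],[-0.005,0,0,0,0,0,-1],[-0.02,0,0,0,0,0,-1],[-0.02,0,0,0,0,0,-1],[-0.02,0,0,0,0,0,-1],[-0.02,0,0,0,0,0,-1]],
])

```text
t: 21.48
eef_pos: [0.5443, -0.1904, 0.1794]
eef_rot: [[0.003, 0.103, 0.995], [-0.001, 0.995, -0.103], [-1.0, -0.001, 0.003]]
wrist_force: [-0.1, -0.1, -0.2]
gripper_width: 0.0867
```

Emit:
move_arm([
  [[-0.025,-0.02,0,0,0,0,-1],[-0.025,-0.03,0,0,0,0,-1],[-0.02,-0.03,0,0,0,0,-1],[0,-0.03,0,0,0,0,-1],[0,-0.03,0,0,0,0,-1],[0,-0.02,0,0,0,0,-1],[0,0,0,0,0,0,-1],[0,0,0,0,0,0,-1]],
])

```text
t: 22.15
eef_pos: [0.527, -0.3508, 0.2483]
eef_rot: [[0.002, 0.106, 0.994], [-0.001, 0.994, -0.106], [-1.0, -0.001, 0.002]]
wrist_force: [-0.2, 0.4, -0.5]
gripper_width: 0.0867
```

```bash
python3 - <<'E'
from h import *
s=st()
w=robot.camera("wrist");cv2.imwrite("pics/w14.png",w)
b=robot.camera("scene");cv2.imwrite("pics/s14.png",cv2.resize(b[165:285,190:330],None,fx=5.5,fy=5,interpolation=2))
t=robot.camera("top");cv2.imwrite("pics/t14.png",cv2.resize(t[100:240,240:400],None,fx=4.5,fy=4,interpolation=2))
E
```

```text
t 22.15 p [ 0.527  -0.3508  0.2483] q [ 0.1179  0.2927  0.5361  1.4795 -0.1504  1.4079  0.5535] F [-0.248   0.3805 -0.5196] w 0.08674544227067899
```

View pics/s14.png

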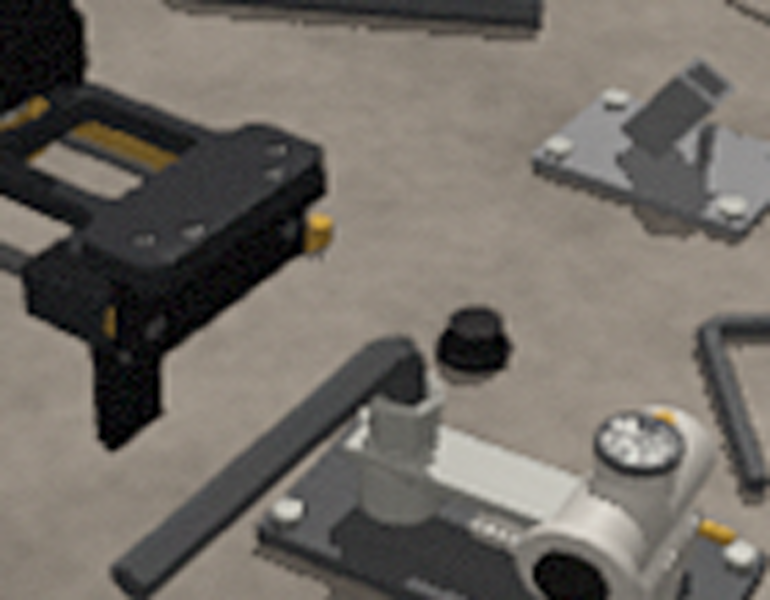

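View pics/t14.png

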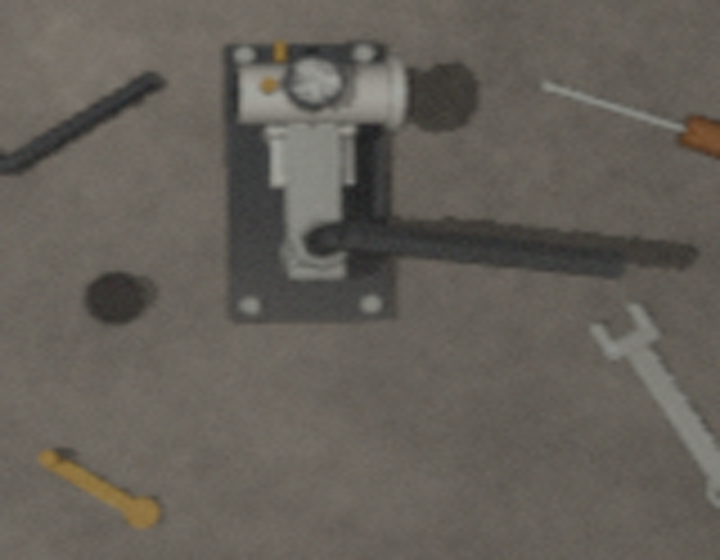

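View pics/w14.png

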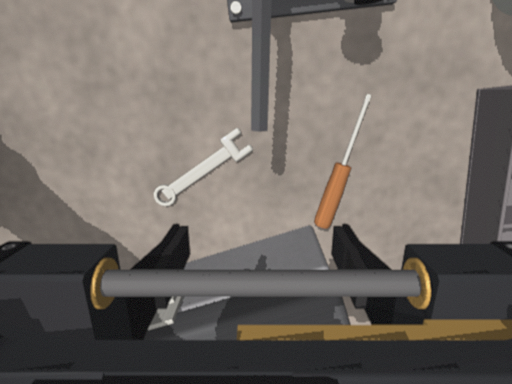

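The released key stands in the bolt, its long leg pointing to the robot's right. In the top crop its corner is at (318,237) and its end at (620,265). I'll check that it is level and deep before handing in.

```bash
python3 - <<'E'
from h import *
te=np.array([240+622/4.5,100+264/4.]);se=np.array([190+136/5.5,165+575/5.])
X,f=tri([(M["scene"],se),(M["top"],te)]);print("far end",X,f)
b=np.array([.5505,-.1297,.112]);d=X-b;print(np.linalg.norm(d),"elev deg",np.degrees(np.arcsin(d[2]/.17)),"turn",np.degrees(np.arctan2(-d[1],-d[0]))+1.8)
for c in("scene","top"):
    robot.camera(c);print([(round(q['confidence'],2),np.round(q['uv'],1)) for q in robot.spot_point(c,"key")])
    print(proj(M[c],b))
s=st();print(s["qvel"])
E
```

```text
far end [ 0.5337 -0.3008  0.102 ] [-0.9909 -0.0081 -0.756  -1.0502]
0.17221956592179266 elev deg -3.3574200476689944 turn 86.1985779408653
[(0.94, array([220.2, 162.2])), (0.84, array([265.1, 231.5])), (0.71, array([318.7, 231.2]))]
[[262.469  231.0727]]
[(0.97, array([181.1, 294.7])), (0.84, array([238.9, 144.1]))]
[[312.3382 159.2513]]
t 22.5 p [ 0.5283 -0.3482  0.2483] q [ 0.1151  0.2917  0.5343  1.4804 -0.1504  1.4074  0.5539] F [ 0.6422  0.1147 -0.1562] w 0.08697536384080862
[ 0.0039  0.0016  0.0063 -0.0019 -0.0008 -0.001  -0.0001]
```

```bash
python3 -c "
from rig import robot
print(robot.close_job())"
```

```text
the job is handed in; nothing more can be done
None
```

I pulled the middle-sized key from its slanting holder and flipped it. I pushed its short leg to the socket floor (tip 26 mm below the rim by the arm's readings) and turned the bolt anticlockwise, then let go. The job was handed in at about 22.5 s of the 54 s; no verdict came back.

- **Re-grip:** the wrist's last joint didn't have enough range left for the whole turn in one grip. With the key standing in the bolt, I let go, turned the gripper half round and gripped it again.
- **Turn:** the tool turned 85° and the cameras measure 86° on the key. With up to 12° of play taken off, the bolt is slackened by at least about 73°. I did not read its angle directly.
- **Rest:** in the last pictures the key stands alone in the bolt with its long leg about 3° below level. The open gripper is about 16 cm to the side with no real load on the wrist (under 1 N).
- **Disagreement:** the cameras differed by 3–6 mm on the bolt's position. My first push met the funnel wall at about 16 N, so I eased the key back about 3 mm and it then went in freely. The wrist camera's value had been the right one.

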